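# Fit the sleeve, then gauge the gap with the taper blade

### The arm

A 6-joint arm with a two-finger parallel gripper is mounted at the origin on the work surface. World frame = base frame: x ahead of the robot, y to its left, z up, the work surface at z = 0. Lengths are in mm, angles in degrees, forces in N, time in s.
With the tool pointing down it reaches from about 350 to 850 mm from the base axis. Payload 8.1 kg.
Tool frame: the origin (TCP) lies midway between the tips of the shut fingers; the grasp point (between the pads) lies 19 mm behind it; x points along the fingers, y is the direction in which the jaws open and shut, and the axes are right-handed (so a half turn about x gives the same grasp; the last joint's range is limited). The gripper opens to 85 mm and grips with 20 to 120 N. Pads are 22 mm wide; open, the fingers measure 114 mm over their backs; the gripper's body (76 mm by 85 mm) begins 54 mm behind the grasp point. The pads swing forward as they close: fully open they stand 13 mm farther back than shut.
Start: joints at [-68.892, 7.471, 85.268, -0, 87.261, -4.893], TCP at [263.05, -539.268, 231.292] pointing down, gripper open.
Joint ranges: [-169.43, 169.43], [-51.17, 129.36], [1.28, 143.12], [-76.62, 256.62], [0, 156.53], [-152.29, 152.29]. Speed limits (degrees/s): [136.94, 136.94, 159.86, 180, 180, 180].

### API

Orientations are given as [roll, pitch, yaw] about the fixed x, y, z axes, in that order (R = Rz(yaw) Ry(pitch) Rx(roll)).
In Python, from bench import sense, snapshot, hand_in gives the robot as it stands.
- The arm moves only by the tool drive_tool, never from a script. Its argument "deltas" is a list of rows, each a list of 7 numbers: the closure in counts, from 0 (fully open) to 255 (shut), then the shift along the tool's x, y, z in m, then the turn, a rotation vector about the tool's x, y, z in rad. A call has exactly 10 rows; each row is the pose to reach, as a shift and turn from the pose commanded when the call began, along the tool's axes at that moment; what a row does not reach only later rows make up. A row lasts 1/12 s, in which the tool goes at most 41.7 mm and 7.16 degrees, less where a joint would pass 70% of its speed; a pose out of reach is approached as far as the arm can. A call with a gripper value outside its range is refused whole. The fingers move at their own pace and stop on an object; "squeeze" is the grip in N (left out, the last holds). Time passes only in rows, so rows that repeat a pose let the fingers close, or fill a call up. It gives the time, the measured TCP pose, the force and the opening at its end, in the units of the state.
- sense(): the state, without advancing time (a new reading comes with each control period).
- snapshot(name): name is "scene" or "top" or "wrist"; returns a dict with "frame" (384x512x3 uint8, blue, green, red), "fx", "fy", "cx", "cy" (pixels), "k1" (the pictures are not rectified: a ray, as slopes to the right and down, at radius r is drawn at 1 + k1 r^2 times it, then the intrinsics apply), "rvec" (rotation vector, rad) and "tvec" (3), from world to camera coordinates, as OpenCV has them. Camera axes: x right, y down, z forward; pixel columns grow to the right and rows downward; lengths in mm; the calibration is good to about 2 mm. A picture is of the moment at which its call begins. There is no depth.
- hand_in(): hands the job in, once; it reports no verdict.
The state is a dict: "time": time; "joint_pos": joint angles; "qd": joint speeds; "joint_efforts": joint torques, N m; "tool_pos": TCP position; "tcp_rot": TCP orientation; "ft_force": force on the tool from outside, world axes, zero at the start; "wrist_torque": the same for the moment, N m; "finger_gap": finger opening in mm.
Only numpy, scipy, OpenCV 4.12 (cv2) and the standard library are available. Lean on these libraries where they do the work, as an engineer would, in place of code of your own. Each camera call takes 0.05 s, during which the arm holds its last target.

### The job

One of the two square sleeves slides down over the jig's brass pin: seat that one fully on the pin, one of its flat sides facing the blue sprung plate, and put the other, whose bore is too tight, in the red box. Then take the taper blade from its stand and slide it upright, tip down and gently, into the gap between the seated sleeve and the blue plate until it drags snugly and has pressed the plate back about 2 mm, the tip still clear of the bottom, and finish still gripping it there; do not ram it, and leave the jar, cup, probe, pliers and scissors alone.

Things in the scene. Friction and masses are not known exactly. Their poses are not given: they have to be found in the camera images.
- sleeve_a: Aluminium sleeve, an upright square block 36 x 36 mm and 50 mm tall with a vertical 18 mm round through bore on its axis, 0.12 kg; it passes over the pin with 1 mm to spare all round. Origin at the centre of its underside, z up its axis, x and y square to its flat sides. Stands loose on the bench.
- sleeve_b: The same block outside (36 x 36 x 50 mm, 0.12 kg, origin at the centre of its underside), but its bore is 10 mm and will not go over the pin. Stands loose on the bench; the two sleeves' places may be swapped.
- jig: Steel base 100 (x) x 190 (y) x 10 mm of the jig, fixed to the bench; origin at the centre of its underside. On it an aluminium carriage 60 (x) x 150 (y) mm floats along y (8 mm either way, weakly spring-centred, 0.15 N/mm); it carries pin and plate together, so the gap centres itself on the blade.
- pin_seat (a point): Foot of the jig's upright brass pin, 20 mm above the bench, on top of the carriage, where the sleeve's underside comes to rest. Pin 16 mm in diameter and 46 mm tall, its upper 10 mm a cone narrowing to 6 mm. Axes are the jig's: z up, y points from the pin across the gap to the blue plate.
- plate_edge (a point): Middle of the top edge of the blue plate's upright face that looks at the pin, 48 mm above pin_seat; axes as pin_seat. Face 44 mm wide (x), 46 mm tall; a thin lip above it leans away from the pin, 8 mm up, as lead-in. The face stands 23 to 25.5 mm from the pin's axis in y (differs from run to run): 5 to 7.5 mm from a seated sleeve's face.
- plate (a joint): How far the blue sprung plate has been pressed back away from the pin, in m: 0 at rest, stop at 0.012, spring 2 N/mm. Snug is about 0.002 (0.0007 to 0.0045); above 0.007 it has been rammed.
- blade: Taper blade hanging tip down in its stand, 0.12 kg, 107 mm tall. Origin at the middle of the tip, z up, x across its width, y across its thickness. Steel blade 22 mm wide (x), 58 mm long, 3 mm thick at the tip growing evenly to 13.4 mm at its top (0.18 mm per mm). In the gap its y must lie along the jig's y, either way round.
- blade_tip (a point): Middle of the blade's tip (same point and axes as the blade's origin).
- blade_grip (a point): Middle of the blade's yellow handle, 85 mm above the tip; handle 30 (x) x 18 (y) mm, from 63 to 107 mm above the tip, gripped across its 18 mm. Below it a dark collar 40 (x) x 28 (y) mm at 58 to 63 mm.
- stand: Grey block 70 x 70 x 66 mm fixed to the bench, with a slot 27 (x) x 17 (y) mm from top to bottom in which the blade hangs by its collar; origin at the centre of its underside. Draw the blade straight up by 70 mm to clear it.
- box_floor (a point): Centre of the inner floor of the open red box, 4 mm above the bench; box 150 x 150 x 50 mm with 4 mm walls, fixed; axes along its sides. Its clear lid lies open flat on the bench on its +x side.
- jar: Amber jar with white cap, 52 mm wide, 70 mm tall, loose; leave alone.
- cup: White ceramic cup, 68 mm wide, 75 mm tall, loose; leave alone.
- probe: Small brass-handled probe lying loose, 150 mm long; leave alone.
- pliers: Steel pliers lying loose, about 140 mm long; leave alone.
- scissors: Steel scissors lying loose, about 150 mm long; leave alone.
Things that resemble listed ones, but are neither listed nor needed, are in the scene too. Leave any green or pink look-alike of the sleeve_a alone.

How it is judged:
By the outcome, as a careful person would: the job done as asked, in the order asked, and still so for the second after the job is handed in, while the arm keeps its last pose, push and grip.
It also fails if it takes over 61 s, if anything falls off the work surface, if the arm or the gripper's body presses on something with over 40 N, if the wrist force passes 120 N, or if a joint passes its speed limit or range.

## Working session

There is one attempt and no reset: what is moved stays moved. The work goes in short steps, Python scripts to look and compute and a tool call to move; the robot and the scene stay as the last step left them, time stands still between calls to the robot, and variables do not carry over. Pictures are saved under pics/ and viewed, and the job is handed in when it is done.

Besides the shell and the picture viewer there is one more tool, called after ">>>" as name(argument=value, ...), one argument or row to a line, values as JSON. drive_tool: Moves the arm, as the interface text tells. Its arguments: {"type":"object","properties":{"deltas":{"type":"array","items":{"type":"array","items":{"type":"number"}}},"squeeze":{"type":"number"}},"required":["deltas"]}

```bash
mkdir -p pics; ls; python3 - <<'E'
from bench import sense, snapshot
import cv2
print(sense())
for n in ["scene","top","wrist"]:
    s=snapshot(n); cv2.imwrite(f"pics/{n}0.png",s["frame"])
    print(n,{k:v for k,v in s.items() if k!="frame"})
E
```

```text
pics
{'time': 0.0, 'joint_pos': array([-6.88929969e+01,  7.51504248e+00,  8.53284283e+01,  1.88750862e-04,
        8.72598910e+01, -4.89068662e+00]), 'qd': array([ 0.00642124,  0.05166126, -0.01602893, -0.01204331,  0.03196447,
       -0.04598954]), 'joint_efforts': array([ 2.33198756e-03, -5.69398856e+01, -5.00548875e+01,  1.21062055e-05,
        1.49312324e-02, -2.32357860e-05]), 'tool_pos': array([ 262.85237308, -538.76823968,  230.25325056]), 'tcp_rot': array([-94.9951866 ,  89.89663803, 111.00249396]), 'ft_force': array([-0.17374617,  0.30721315, -0.69768849]), 'wrist_torque': array([-0.02409707,  0.05530467, -0.00330391]), 'finger_gap': 85.1015286291047}
scene {'fx': 462.63975257427484, 'fy': 462.63975257427484, 'cx': 257.11323000355566, 'cy': 179.42869135865607, 'k1': -0.15304771541063686, 'rvec': array([ 2.38193362,  0.91915133, -0.31469539]), 'tvec': array([-490.4106713 , -242.54384875, 1690.5619746 ])}
top {'fx': 430.23874064906096, 'fy': 430.23874064906096, 'cx': 247.06488174893107, 'cy': 186.5745171045424, 'k1': 0.036862567279383564, 'rvec': array([ 2.06605793, -2.1670848 ,  0.22538861]), 'tvec': array([ 96.15827456, 608.82043895, 955.51945806])}
wrist {'fx': 279.1369046508862, 'fy': 279.1369046508862, 'cx': 250.8787678758759, 'cy': 191.85419959679183, 'k1': -0.0055452952143440985, 'rvec': array([-2.41810823,  1.50980144,  0.253484  ]), 'tvec': array([-599.25390645,  -42.91235139,  381.00654899])}
```

View pics/scene0.png

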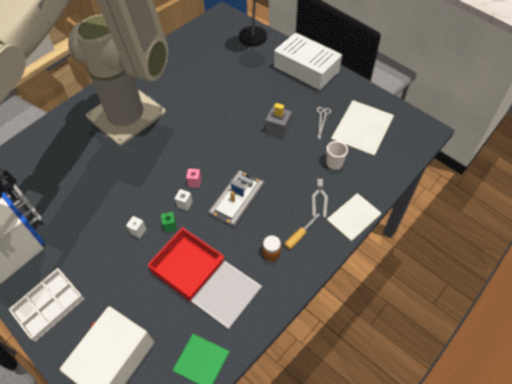

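View pics/top0.png

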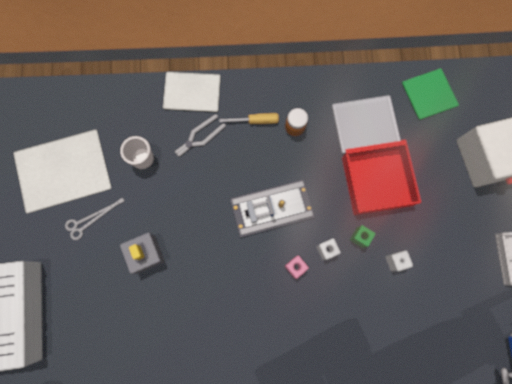

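View pics/wrist0.png

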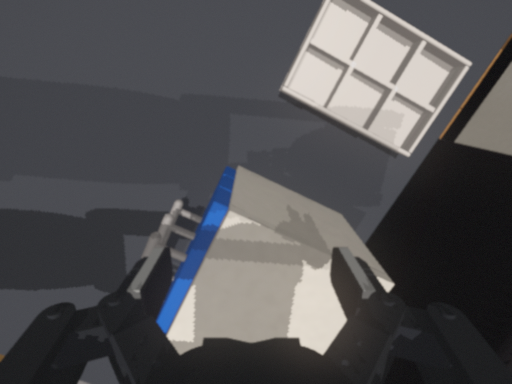

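The scene and top views both show the red box (top 382,178), the jig (272,208) and the stand with its yellow handle (140,252). The sleeve candidates are silver at (329,249) and (400,261), with look-alikes in green at (365,236) and pink at (297,267). I'll enlarge the crops to check the bores.

```bash
cat > h.py <<'E'
import numpy as np, cv2
from scipy.spatial.transform import Rotation as Rot
def cam(s): 
    R=cv2.Rodrigues(np.array(s["rvec"]))[0]; return R,np.array(s["tvec"])
def ray(s,u,v):
    R,t=cam(s)
    xd=np.array([(u-s["cx"])/s["fx"],(v-s["cy"])/s["fy"]]); x=xd.copy()
    for _ in range(20): x=xd/(1+s["k1"]*(x@x))
    d=R.T@np.array([x[0],x[1],1]); return -R.T@t,d/np.linalg.norm(d)
def onz(s,u,v,z):
    o,d=ray(s,u,v); return o+d*(z-o[2])/d[2]
def proj(s,p):
    R,t=cam(s); c=R@np.array(p,float)+t; x=c[:2]/c[2]; x=x*(1+s["k1"]*(x@x))
    return np.array([s["fx"]*x[0]+s["cx"],s["fy"]*x[1]+s["cy"]])
def tri(*rs):
    A=np.zeros((3,3));b=np.zeros(3);
    for o,d in rs:
        P=np.eye(3)-np.outer(d,d);A+=P;b+=P@o
    p=np.linalg.solve(A,b); return p,[np.linalg.norm((np.eye(3)-np.outer(d,d))@(p-o)) for o,d in rs]
E
python3 - <<'E'
from bench import snapshot
from h import *
s=snapshot("top");f=s["frame"]
def crop(u0,v0,u1,v1,k): return cv2.resize(f[v0:v1,u0:u1],None,fx=k,fy=k,interpolation=cv2.INTER_CUBIC)
a=crop(280,220,420,290,5); cv2.imwrite("pics/c1.png",a)
a=crop(225,175,325,240,8); cv2.imwrite("pics/c2.png",a)
a=crop(110,225,170,285,8); cv2.imwrite("pics/c3.png",a)
E
```

```text
(no output)
```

View pics/c1.png

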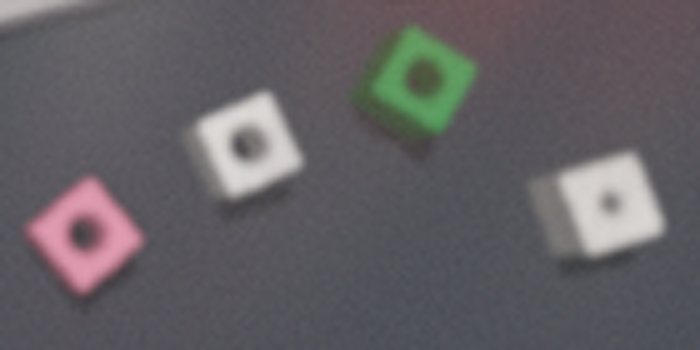

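View pics/c2.png

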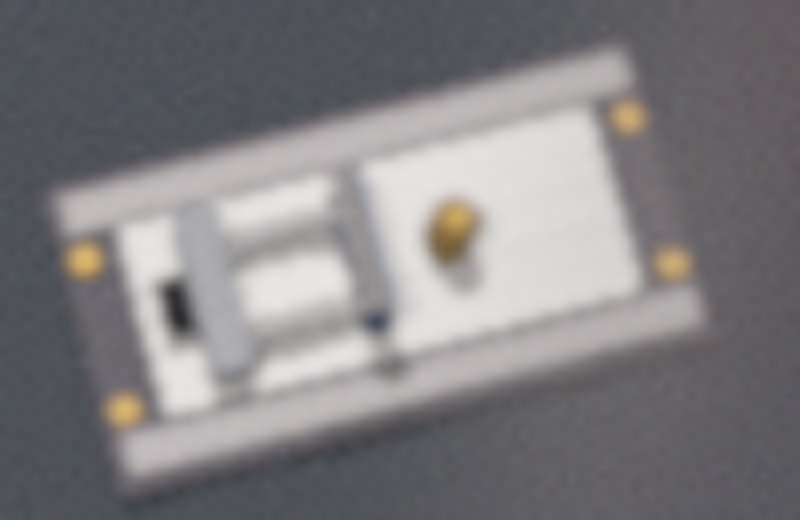

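View pics/c3.png

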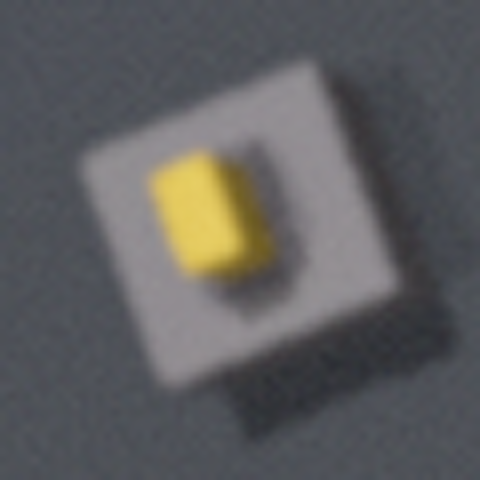

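Large bore at (329,249) is sleeve_a. Small bore at (400,261) is sleeve_b. Green and pink are decoys. In the jig crop the plate lies to the left of the brass pin. Next I'll measure the poses.

```bash
cat > meas.py <<'E'
from bench import snapshot
from h import *
s=snapshot("top");f=s["frame"];hsv=cv2.cvtColor(f,cv2.COLOR_BGR2HSV)
def quad(mask,u0,v0,u1,v1,z,name):
    m=np.zeros_like(mask);m[v0:v1,u0:u1]=mask[v0:v1,u0:u1]
    cs,_=cv2.findContours(m,cv2.RETR_EXTERNAL,cv2.CHAIN_APPROX_NONE)
    c=max(cs,key=cv2.contourArea)
    W=np.array([onz(s,*p[0],z)[:2] for p in c],np.float32)
    r=cv2.minAreaRect(W); print(name,"rect",np.round(r[0],1),np.round(r[1],1),round(r[2],1)); 
    return c
g=cv2.cvtColor(f,cv2.COLOR_BGR2GRAY)
print(g[249,322:340], g[261,388:412])
br=((g>165)&(hsv[...,1]<60)).astype(np.uint8)*255
quad(br,312,232,346,266,50,"A")
quad(br,382,245,418,278,50,"B")
red=((hsv[...,1]>150)&((hsv[...,0]<8)|(hsv[...,0]>172))&(hsv[...,2]>90)).astype(np.uint8)*255
quad(red,335,130,430,225,50,"box")
yel=((abs(hsv[...,0].astype(int)-26)<7)&(hsv[...,1]>120)&(hsv[...,2]>195)).astype(np.uint8)*255
quad(yel,120,235,160,275,115,"handle")
# jig via brass screws and pin (crop/8+offset)
for n,u,v,z in [("s1",84,260,12),("s2",124,411,12),("s3",628,116,12),("s4",673,263,12),("pin",455,218,66),("plateL",355,165,68),("plateR",385,318,68)]:
    print(n,np.round(onz(s,225+u/8-.44,175+v/8-.44,z),1))
for n,u,v in [("st1",85,160),("st2",315,65),("st3",400,285),("st4",168,385)]:
    print(n,np.round(onz(s,110+u/8-.44,225+v/8-.44,66),1))
print("campos",np.round(ray(s,250,180)[0]))
E
python3 meas.py
```

```text
[200 212 208 188 143  91  77  95 115 120 135 162 191 207 207 201 178 136] [119 117 118 120 121 145 177 199 209 212 207 192 164 141 139 156 181 199
 208 211 212 208 189 152]
A rect [ 460.  -117.2] [36.6 36.9] 22.3
B rect [ 425.4 -280.7] [37.1 37. ] 15.3
box rect [ 624.2 -253.2] [158.8 160.4] 6.4
handle rect [470.8 318.9] [26.8 14.7] 18.5
s1 [573.1  98.3  12. ]
s2 [526.1  88.1  12. ]
s3 [610.3 -72.1  12. ]
s4 [563.6 -82.5  12. ]
pin [571.8 -11.5  66. ]
plateL [588.5  16.9  68. ]
plateR [543.1  10.8  68. ]
st1 [490.7 362.8  66. ]
st2 [514.5 297.6  66. ]
st3 [451.  273.6  66. ]
st4 [426.5 338.7  66. ]
campos [ 406.   80. 1059.]
```

```bash
python3 - <<'E'
from bench import snapshot
from h import *
s=snapshot("scene");f=s["frame"]
for i,(u,v,w,h,k) in enumerate([(200,165,75,65,10),(120,165,90,75,8),(255,95,45,45,12)]):
    cv2.imwrite(f"pics/d{i}.png",cv2.resize(f[v:v+h,u:u+w],None,fx=k,fy=k,interpolation=cv2.INTER_CUBIC))
E
```

```text
(no output)
```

View pics/d0.png

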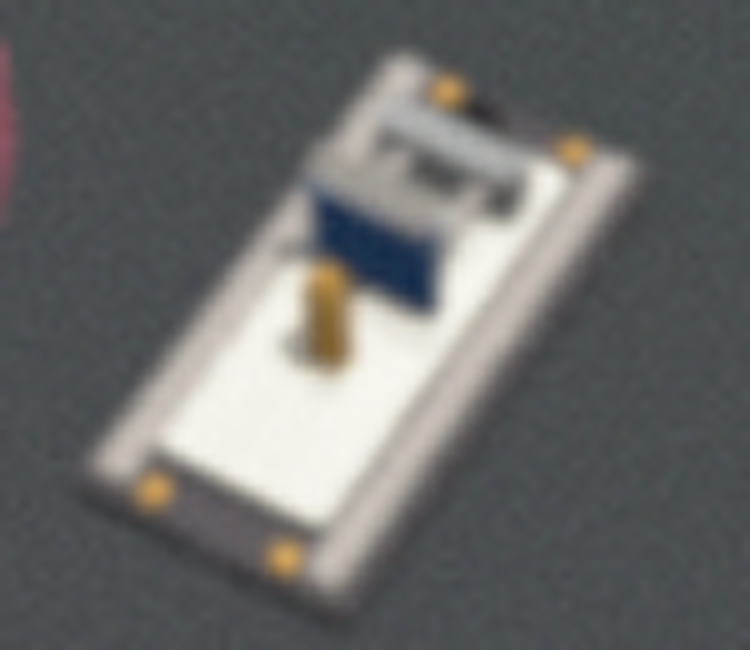

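View pics/d2.png

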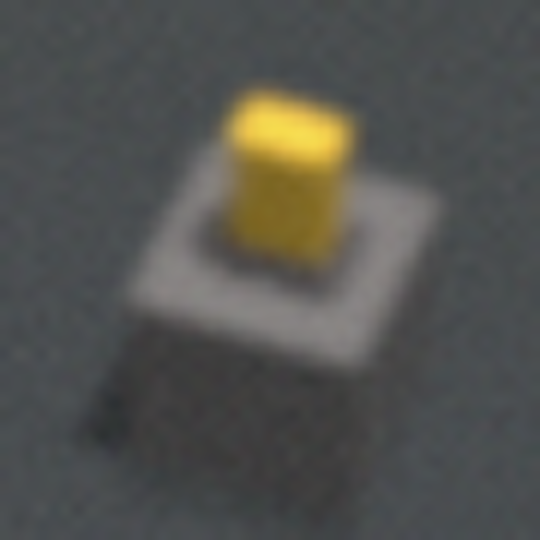

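```bash
cat >> h.py <<'E'
def toolR(): 
    from bench import sense
    st=sense(); return st,Rot.from_euler('xyz',st["tcp_rot"],degrees=True)
def plan(x,y,z,jaw):
    "delta (tool axes) from measured pose to target; jaw = world angle of jaw axis mod 180"
    st,R=toolR(); M=R.as_matrix()
    cur=np.degrees(np.arctan2(M[1,1],M[0,1])); best=None
    for j in (jaw,jaw+180,jaw-180,jaw+360):
        d=(j-cur+180)%360-180
        if best is None or abs(d)<abs(best[0]): best=(d,j)
    for d,j in (best,(best[0]-180*np.sign(best[0]),best[1]+180)):
        X=np.array([0,0,-1.]);Y=np.array([np.cos(np.radians(j)),np.sin(np.radians(j)),0]);T=np.column_stack([X,Y,np.cross(X,Y)])
        rv=Rot.from_matrix(M.T@T).as_rotvec()
        print("jaw now %.1f turn %.1f"%(cur,d),"shift mm",np.round(M.T@(np.array([x,y,z])-st["tool_pos"]),1),"rotvec",np.round(rv,4))
    print("t %.2f tcp"%st["time"],np.round(st["tool_pos"],1),"F",np.round(st["ft_force"],1),"gap %.1f"%st["finger_gap"],"j6 %.0f"%st["joint_pos"][5])
E
python3 -c "
from h import *
print(toolR()[1].as_matrix().round(3))
plan(460,-117.2,130,22.3)"
```

```text
[[-0.     0.438 -0.899]
 [ 0.001 -0.899 -0.438]
 [-1.    -0.001 -0.   ]]
jaw now -64.0 turn 86.3 shift mm [ 101.1 -292.8 -362. ] rotvec [-1.5062e+00 -5.0000e-04  5.0000e-04]
jaw now -64.0 turn -93.7 shift mm [ 101.1 -292.8 -362. ] rotvec [1.6354e+00 5.0000e-04 5.0000e-04]
t 0.30 tcp [ 263.  -539.1  230.9] F [-0.4  0.1  0.6] gap 85.7 j6 -5
```

>>> drive_tool(
  deltas=[
    [70, 0.005, -0.02, -0.025, -0.11, 0, 0],
    [70, 0.01, -0.041, -0.05, -0.22, 0, 0],
    [70, 0.015, -0.062, -0.076, -0.33, 0, 0],
    [70, 0.02, -0.082, -0.101, -0.44, 0, 0],
    [70, 0.025, -0.103, -0.127, -0.55, 0, 0],
    [70, 0.03, -0.123, -0.152, -0.66, 0, 0],
    [70, 0.035, -0.144, -0.177, -0.77, 0, 0],
    [70, 0.04, -0.164, -0.202, -0.88, 0, 0],
    [70, 0.045, -0.185, -0.228, -0.99, 0, 0],
    [70, 0.05, -0.205, -0.253, -1.1, 0, 0],
  ],
  squeeze=40,
)

```text
time: 1.13
tool_pos: [401.0, -242.5, 181.2]
tcp_rot: [65.9, 90.0, -24.7]
ft_force: [0.5, 0.7, 0.3]
finger_gap: 62.1
```

```bash
cat > tr.py <<'E'
import json,os
from h import *
from bench import sense
def load():
    if os.path.exists("cmd.json"):
        d=json.load(open("cmd.json")); return np.array(d["p"]),np.array(d["M"])
    # nominal start orientation: tool down
    j=np.radians(-64.0); X=np.array([0,0,-1.]);Y=np.array([np.cos(j),np.sin(j),0])
    return np.array([263.05,-539.268,231.292]),np.column_stack([X,Y,np.cross(X,Y)])
def sent(sx,sy,sz,rx,ry=0,rz=0):
    p,M=load(); p=p+M@np.array([sx,sy,sz])*1000; M=M@Rot.from_rotvec([rx,ry,rz]).as_matrix()
    json.dump({"p":p.tolist(),"M":M.tolist()},open("cmd.json","w"))
def show():
    p,M=load(); st=sense(); Mm=Rot.from_euler('xyz',st["tcp_rot"],degrees=True).as_matrix()
    print("t %.2f cmd"%st["time"],np.round(p,1),"jaw %.1f"%np.degrees(np.arctan2(M[1,1],M[0,1])),"| meas",np.round(st["tool_pos"],1),"jaw %.1f"%np.degrees(np.arctan2(Mm[1,1],Mm[0,1])),"tilt %.2f"%np.degrees(np.arccos(-Mm[2,0])),"F",np.round(st["ft_force"],1),"gap %.1f j6 %.0f"%(st["finger_gap"],st["joint_pos"][5]))
def to(x,y,z,jaw):
    p,M=load(); cur=np.degrees(np.arctan2(M[1,1],M[0,1])); d=(jaw-cur+90)%180-90
    print("from cmd: shift m",np.round(M.T@(np.array([x,y,z])-p)/1000,4),"rotx",round(-np.radians(d),4),"(alt",round(-np.radians(d-180*np.sign(d)),3),")")
E
python3 -c "
from tr import *
sent(.05,-.205,-.253,-1.1);show();to(460,-117.2,110,22.3)"
```

```text
t 1.13 cmd [ 400.6 -244.1  181.3] jaw -1.0 | meas [ 401.  -242.5  181.2] jaw -0.7 tilt 0.03 F [0.5 0.7 0.3] gap 62.1 j6 -37
from cmd: shift m [ 0.0713  0.0573 -0.1279] rotx -0.4062 (alt 2.735 )
```

>>> drive_tool(
  deltas=[
    [70, 0.015, 0.012, -0.026, -0.09, 0, 0],
    [70, 0.03, 0.024, -0.053, -0.18, 0, 0],
    [70, 0.045, 0.036, -0.08, -0.27, 0, 0],
    [70, 0.06, 0.048, -0.106, -0.36, 0, 0],
    [70, 0.0713, 0.0573, -0.1279, -0.4062, 0, 0],
    [70, 0.0713, 0.0573, -0.1279, -0.4062, 0, 0],
    [70, 0.0713, 0.0573, -0.1279, -0.4062, 0, 0],
    [70, 0.0713, 0.0573, -0.1279, -0.4062, 0, 0],
    [70, 0.0713, 0.0573, -0.1279, -0.4062, 0, 0],
    [70, 0.0713, 0.0573, -0.1279, -0.4062, 0, 0],
  ],
)

```text
time: 1.97
tool_pos: [460.3, -118.3, 110.8]
tcp_rot: [40.0, 89.9, -27.8]
ft_force: [-0.4, -0.2, 0.5]
finger_gap: 62.1
```

```bash
python3 -c "
from tr import *
from bench import snapshot
sent(.0713,.0573,-.1279,-.4062);show()
s=snapshot('wrist');cv2.imwrite('pics/w1.png',s['frame'])
import pickle;pickle.dump(s,open('w1.pkl','wb'))
for q in [(460,-117,50),(460,-117,0)]: print(proj(s,q))
print(s['rvec'],s['tvec'],ray(s,250,190))
"
```

```text
t 1.97 cmd [ 460.  -117.2  110. ] jaw 22.3 | meas [ 460.3 -118.3  110.8] jaw 22.2 tilt 0.08 F [-0.4 -0.2  0.5] gap 62.1 j6 -43
[251.42870275 206.52833517]
[251.32108047 186.89821746]
[-2.76181173 -0.54242552 -0.09111829] [-381.1467143  -271.61325117  174.93215958] (array([428.35698767, -40.80806806, 253.95438407]), array([ 0.1181122 , -0.29689536, -0.94757726]))
```

View pics/w1.png

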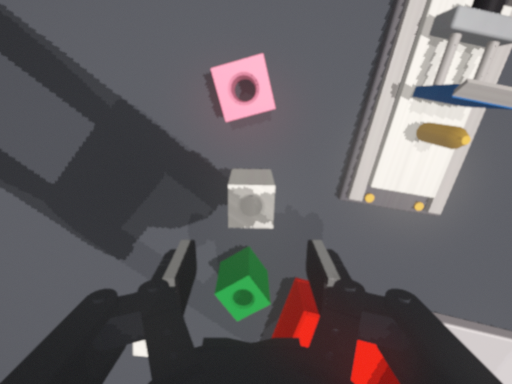

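The wrist view shows sleeve_a's top face centred at (251,206), exactly where predicted and square to the jaws. The pin tip is near (461,138). I'll descend and grip.

>>> drive_tool(
  deltas=[
    [70, 0.02, 0, 0, 0, 0, 0],
    [70, 0.045, 0, 0, 0, 0, 0],
    [70, 0.07, 0, 0, 0, 0, 0],
    [70, 0.088, 0, 0, 0, 0, 0],
    [70, 0.096, 0, 0, 0, 0, 0],
    [70, 0.096, 0, 0, 0, 0, 0],
    [255, 0.096, 0, 0, 0, 0, 0],
    [255, 0.096, 0, 0, 0, 0, 0],
    [255, 0.096, 0, 0, 0, 0, 0],
    [255, 0.096, 0, 0, 0, 0, 0],
  ],
  squeeze=40,
)

```text
time: 2.85
tool_pos: [461.5, -117.9, 15.8]
tcp_rot: [44.8, 89.8, -22.9]
ft_force: [0.3, 0.0, 6.3]
finger_gap: 35.7
```

```bash
python3 -c "
from tr import *
import pickle
sent(.096,0,0,0);show();to(572.3,-11.4,110,12.36)
s=pickle.load(open('w1.pkl','rb'))
f=s['frame'];cv2.imwrite('pics/w1p.png',cv2.resize(f[60:220,400:512],None,fx=4,fy=4))
print(onz(s,463,139,66), proj(s,(572.3,-11.4,66)),proj(s,(572.3,-11.4,20)))
"
```

```text
t 2.85 cmd [ 460.  -117.2   14. ] jaw 22.3 | meas [ 461.5 -117.9   15.8] jaw 22.3 tilt 0.18 F [0.3 0.  6.3] gap 35.7 j6 -43
from cmd: shift m [-0.096   0.144  -0.0553] rotx 0.1735 (alt -2.968 )
[570.43414684 -12.22120443  66.        ] [466.03746028 138.92315836] [425.54510332 130.74457763]
```

View pics/w1p.png

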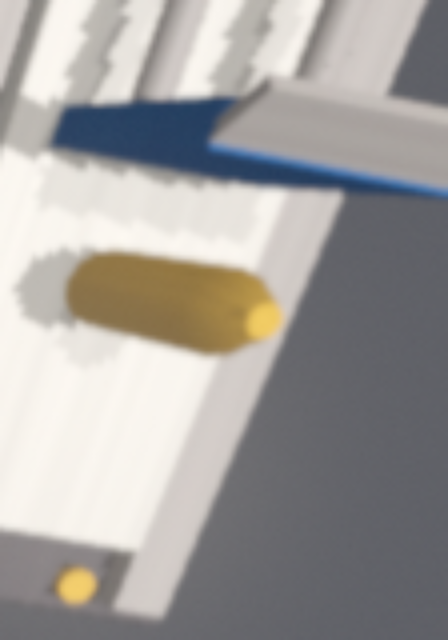

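>>> drive_tool(
  deltas=[
    [255, -0.015, 0, 0, 0, 0, 0],
    [255, -0.045, 0, 0, 0, 0, 0],
    [255, -0.075, 0.02, -0.008, 0.02, 0, 0],
    [255, -0.096, 0.05, -0.019, 0.06, 0, 0],
    [255, -0.096, 0.085, -0.033, 0.1, 0, 0],
    [255, -0.096, 0.115, -0.044, 0.14, 0, 0],
    [255, -0.096, 0.135, -0.052, 0.165, 0, 0],
    [255, -0.096, 0.144, -0.0553, 0.1735, 0, 0],
    [255, -0.096, 0.144, -0.0553, 0.1735, 0, 0],
    [255, -0.096, 0.144, -0.0553, 0.1735, 0, 0],
  ],
)

```text
time: 3.68
tool_pos: [571.8, -11.5, 109.8]
tcp_rot: [-82.1, 89.9, -159.6]
ft_force: [0.0, -0.7, -1.7]
finger_gap: 35.5
```

```bash
python3 -c "
from tr import *
from bench import snapshot
import pickle
sent(-.096,.144,-.0553,.1735);show()
s=pickle.load(open('w1.pkl','rb')); print(onz(s,465.9,140.4,66))
for n in ['wrist','top','scene']:
  s=snapshot(n);cv2.imwrite('pics/%s2.png'%n,s['frame'])
  print(n,proj(s,(572.3,-11.4,96)),proj(s,(572.3,-11.4,66)))
"
```

```text
t 3.68 cmd [572.3 -11.4 110. ] jaw 12.4 | meas [571.8 -11.5 109.8] jaw 12.5 tilt 0.06 F [ 0.  -0.7 -1.7] gap 35.5 j6 -19
[572.81519275 -12.25422255  66.        ]
wrist [252.00208196 236.49402697] [251.90955348 216.95770489]
top [282.43185333 199.36262267] [281.36411112 201.59402769]
scene [231.02244303 186.08970895] [231.63815687 191.70552963]
```

View pics/wrist2.png

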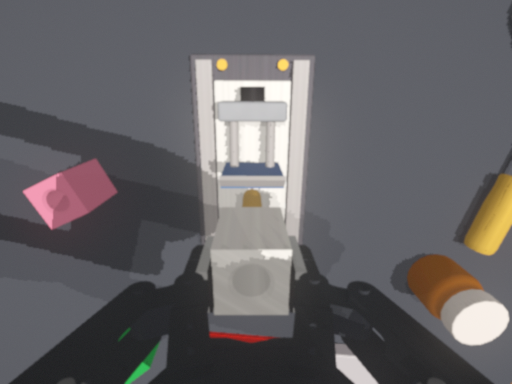

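View pics/scene2.png

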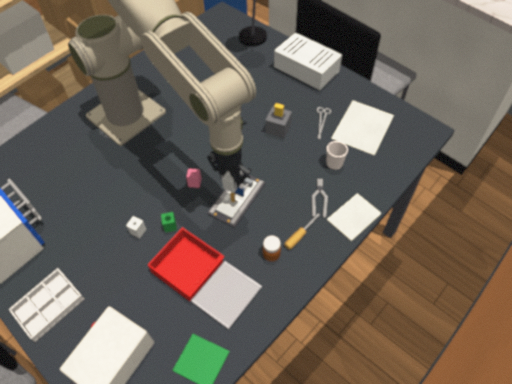

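The wrist view shows the sleeve and the pin in line at u≈252, and the jig axes are parallel to the tool. I'll lower over the cone and watch the force.

>>> drive_tool(
  deltas=[
    [255, 0.012, 0, 0, 0, 0, 0],
    [255, 0.022, 0, 0, 0, 0, 0],
    [255, 0.027, 0, 0, 0, 0, 0],
    [255, 0.031, 0, 0, 0, 0, 0],
    [255, 0.035, 0, 0, 0, 0, 0],
    [255, 0.039, 0, 0, 0, 0, 0],
    [255, 0.043, 0, 0, 0, 0, 0],
    [255, 0.048, 0, 0, 0, 0, 0],
    [255, 0.053, 0, 0, 0, 0, 0],
    [255, 0.055, 0, 0, 0, 0, 0],
  ],
)

```text
time: 4.67
tool_pos: [571.9, -11.3, 54.1]
tcp_rot: [-110.5, 89.9, 171.8]
ft_force: [-0.2, 1.1, -1.5]
finger_gap: 35.5
```

```bash
python3 -c "
from tr import *
sent(.055,0,0,0);show()"
```

```text
t 4.67 cmd [572.3 -11.4  55. ] jaw 12.4 | meas [571.9 -11.3  54.1] jaw 12.4 tilt 0.05 F [-0.2  1.1 -1.5] gap 35.5 j6 -19
```

The bore is over the pin with no resistance. I'll lower it the rest of the way and release.

>>> drive_tool(
  deltas=[
    [255, 0.008, 0, 0, 0, 0, 0],
    [255, 0.014, 0, 0, 0, 0, 0],
    [255, 0.018, 0, 0, 0, 0, 0],
    [255, 0.02, 0, 0, 0, 0, 0],
    [255, 0.0205, 0, 0, 0, 0, 0],
    [255, 0.0205, 0, 0, 0, 0, 0],
    [130, 0.0205, 0, 0, 0, 0, 0],
    [110, 0.0205, 0, 0, 0, 0, 0],
    [100, 0.0205, 0, 0, 0, 0, 0],
    [100, 0.0205, 0, 0, 0, 0, 0],
  ],
)

```text
time: 5.5
tool_pos: [572.2, -11.3, 34.2]
tcp_rot: [-131.1, 90.0, 151.3]
ft_force: [0.4, 0.3, -0.2]
finger_gap: 51.6
```

```bash
python3 -c "
from tr import *
sent(.0205,0,0,0);show();to(425.4,-280.7,125,15.3);to(425.4,-280.7,125,105.3)"
```

```text
t 5.50 cmd [572.3 -11.4  34.5] jaw 12.4 | meas [572.2 -11.3  34.2] jaw 12.4 tilt 0.01 F [ 0.4  0.3 -0.2] gap 51.6 j6 -19
from cmd: shift m [-0.0905 -0.2011  0.2316] rotx -0.0513 (alt 3.09 )
from cmd: shift m [-0.0905 -0.2011  0.2316] rotx 1.5195 (alt -1.622 )
```

>>> drive_tool(
  deltas=[
    [100, -0.02, 0, 0, 0, 0, 0],
    [100, -0.055, 0, 0, 0, 0, 0],
    [100, -0.085, -0.005, 0.006, 0, 0, 0],
    [75, -0.0905, -0.025, 0.029, -0.01, 0, 0],
    [75, -0.0905, -0.05, 0.0576, -0.02, 0, 0],
    [75, -0.0905, -0.075, 0.0864, -0.03, 0, 0],
    [75, -0.0905, -0.1, 0.1152, -0.04, 0, 0],
    [75, -0.0905, -0.125, 0.144, -0.05, 0, 0],
    [75, -0.0905, -0.15, 0.1728, -0.0513, 0, 0],
    [75, -0.0905, -0.17, 0.1958, -0.0513, 0, 0],
  ],
)

```text
time: 6.33
tool_pos: [446.7, -241.0, 125.0]
tcp_rot: [-16.8, 90.0, -91.5]
ft_force: [0.2, -1.0, 0.1]
finger_gap: 60.4
```

```bash
python3 -c "
from tr import *
from bench import snapshot
sent(-.0905,-.17,.1958,-.0513);show();to(425.4,-280.7,12,15.3)
s=snapshot('top');cv2.imwrite('pics/t3.png',cv2.resize(s['frame'][165:250,215:335],None,fx=6,fy=6,interpolation=cv2.INTER_CUBIC))
s=snapshot('wrist');cv2.imwrite('pics/w3.png',s['frame']);print(proj(s,(425.4,-280.7,50)))
s=snapshot('scene');cv2.imwrite('pics/s3.png',cv2.resize(s['frame'][160:235,195:275],None,fx=8,fy=8,interpolation=cv2.INTER_CUBIC))
"
```

```text
t 6.33 cmd [ 448.1 -239.   125. ] jaw 15.3 | meas [ 446.7 -241.   125. ] jaw 15.3 tilt 0.03 F [ 0.2 -1.   0.1] gap 60.4 j6 -49
from cmd: shift m [ 0.113  -0.0329  0.0342] rotx -0.0 (alt 3.142 )
[219.19164619 233.00271197]
```

View pics/w3.png

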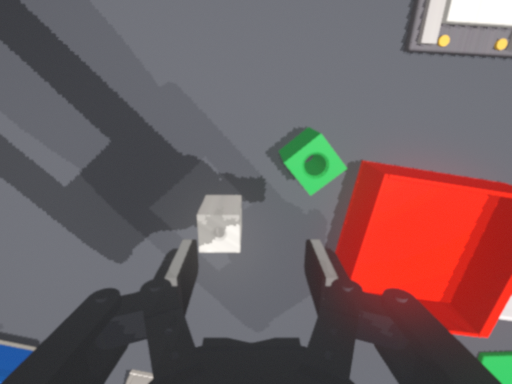

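View pics/s3.png

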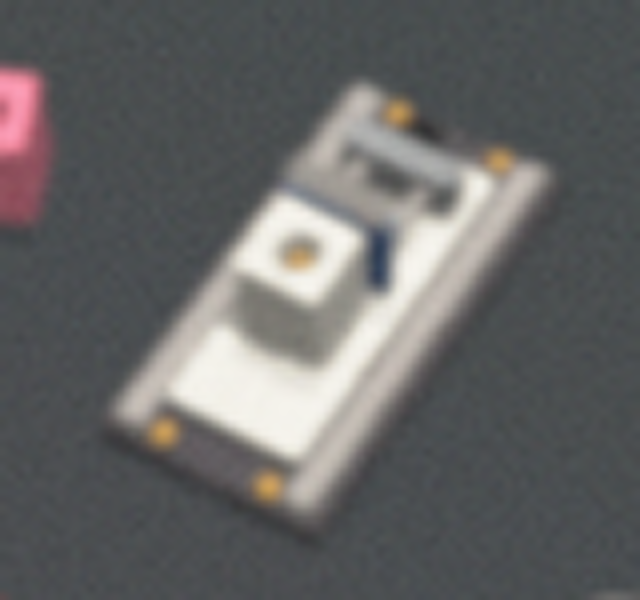

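View pics/t3.png

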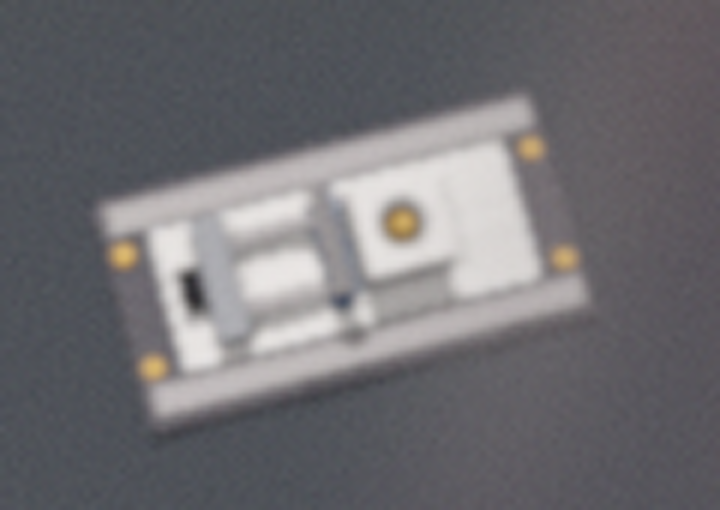

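Sleeve_a is seated and square, with brass visible inside its bore. Sleeve_b's top face is at (219,230), as predicted. Next I'll pick up B.

>>> drive_tool(
  deltas=[
    [75, 0.015, -0.016, 0.017, 0, 0, 0],
    [75, 0.03, -0.0329, 0.0342, 0, 0, 0],
    [75, 0.055, -0.0329, 0.0342, 0, 0, 0],
    [75, 0.085, -0.0329, 0.0342, 0, 0, 0],
    [75, 0.105, -0.0329, 0.0342, 0, 0, 0],
    [75, 0.11, -0.0329, 0.0342, 0, 0, 0],
    [255, 0.11, -0.0329, 0.0342, 0, 0, 0],
    [255, 0.11, -0.0329, 0.0342, 0, 0, 0],
    [255, 0.11, -0.0329, 0.0342, 0, 0, 0],
    [255, 0.11, -0.0329, 0.0342, 0, 0, 0],
  ],
)

```text
time: 7.32
tool_pos: [426.8, -281.3, 16.8]
tcp_rot: [36.7, 89.8, -37.9]
ft_force: [0.4, -0.5, -1.2]
finger_gap: 35.6
```

```bash
python3 -c "
from tr import *
sent(.11,-.0329,.0342,0);show();to(624.2,-253.2,120,6.4);to(624.2,-253.2,22,6.4)
"
```

```text
t 7.32 cmd [ 425.4 -280.7   15. ] jaw 15.3 | meas [ 426.8 -281.3   16.8] jaw 15.3 tilt 0.17 F [ 0.4 -0.5 -1.2] gap 35.6 j6 -54
from cmd: shift m [-0.105   0.199   0.0259] rotx 0.1553 (alt -2.986 )
from cmd: shift m [-0.007   0.199   0.0259] rotx 0.1553 (alt -2.986 )
```

>>> drive_tool(
  deltas=[
    [255, -0.02, 0, 0, 0, 0, 0],
    [255, -0.055, 0, 0, 0, 0, 0],
    [255, -0.085, 0.015, 0.002, 0.01, 0, 0],
    [255, -0.09, 0.05, 0.0065, 0.04, 0, 0],
    [255, -0.09, 0.085, 0.011, 0.07, 0, 0],
    [255, -0.09, 0.12, 0.0156, 0.1, 0, 0],
    [255, -0.09, 0.155, 0.02, 0.13, 0, 0],
    [255, -0.09, 0.185, 0.024, 0.15, 0, 0],
    [255, -0.085, 0.199, 0.0259, 0.1553, 0, 0],
    [255, -0.07, 0.199, 0.0259, 0.1553, 0, 0],
  ],
)

```text
time: 8.15
tool_pos: [629.6, -253.2, 89.0]
tcp_rot: [62.3, 89.5, -21.2]
ft_force: [1.0, -0.2, 0.4]
finger_gap: 35.5
```

```bash
python3 -c "
from tr import *
from bench import snapshot
sent(-.07,.199,.0259,.1553);show();to(624.2,-253.2,21,6.4)
s=snapshot('wrist');cv2.imwrite('pics/w4.png',s['frame'])
"
```

```text
t 8.15 cmd [ 624.2 -253.2   85. ] jaw 6.4 | meas [ 629.6 -253.2   89. ] jaw 6.5 tilt 0.48 F [ 1.  -0.2  0.4] gap 35.5 j6 -33
from cmd: shift m [ 0.064 -0.     0.   ] rotx -0.0 (alt 3.142 )
```

View pics/w4.png

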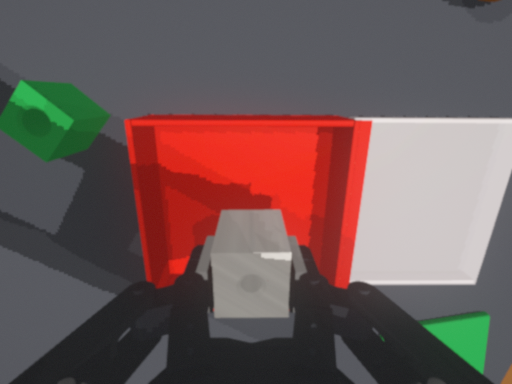

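Sleeve_b hangs centred over the red box. I'll lower and release it.

>>> drive_tool(
  deltas=[
    [255, 0.015, 0, 0, 0, 0, 0],
    [255, 0.035, 0, 0, 0, 0, 0],
    [255, 0.052, 0, 0, 0, 0, 0],
    [255, 0.063, 0, 0, 0, 0, 0],
    [255, 0.063, 0, 0, 0, 0, 0],
    [255, 0.063, 0, 0, 0, 0, 0],
    [110, 0.063, 0, 0, 0, 0, 0],
    [100, 0.063, 0, 0, 0, 0, 0],
    [90, 0.055, 0, 0, 0, 0, 0],
    [90, 0.03, 0, 0, 0, 0, 0],
  ],
)

```text
time: 9.03
tool_pos: [621.2, -251.8, 51.3]
tcp_rot: [-122.8, 89.6, 153.5]
ft_force: [-0.1, 1.7, -1.2]
finger_gap: 55.0
```

```bash
python3 -c "
from tr import *
sent(.03,0,0,0);show();to(624.2,-253.2,190,6.4);to(470.8,318.6,190,109.8)
"
```

```text
t 9.03 cmd [ 624.2 -253.2   55. ] jaw 6.4 | meas [ 621.2 -251.8   51.3] jaw 6.4 tilt 0.42 F [-0.1  1.7 -1.2] gap 55.0 j6 -33
from cmd: shift m [-0.135 -0.     0.   ] rotx -0.0 (alt 3.142 )
from cmd: shift m [-0.135  -0.0887 -0.5853] rotx 1.3369 (alt -1.805 )
```

>>> drive_tool(
  deltas=[
    [80, -0.035, 0, 0, 0, 0, 0],
    [80, -0.07, 0, 0, -0.05, 0, 0],
    [80, -0.1, -0.003, -0.02, -0.15, 0, 0],
    [60, -0.12, -0.008, -0.053, -0.26, 0, 0],
    [60, -0.135, -0.0135, -0.089, -0.37, 0, 0],
    [60, -0.135, -0.019, -0.126, -0.48, 0, 0],
    [60, -0.135, -0.025, -0.165, -0.59, 0, 0],
    [60, -0.135, -0.031, -0.204, -0.7, 0, 0],
    [60, -0.135, -0.037, -0.243, -0.81, 0, 0],
    [60, -0.135, -0.043, -0.282, -0.92, 0, 0],
  ],
)

```text
time: 9.87
tool_pos: [549.5, 23.9, 191.3]
tcp_rot: [29.2, 89.9, -1.4]
ft_force: [0.1, 0.1, -0.2]
finger_gap: 65.4
```

```bash
python3 -c "
from tr import *
from bench import snapshot
sent(-.135,-.043,-.282,-.92);show();to(470.8,318.6,160,109.8)
s=snapshot('top');cv2.imwrite('pics/t5.png',s['frame'])
"
```

```text
t 9.87 cmd [550.   22.3 190. ] jaw 59.1 | meas [549.5  23.9 191.3] jaw 59.4 tilt 0.11 F [ 0.1  0.1 -0.2] gap 65.4 j6 -62
from cmd: shift m [ 0.03    0.2136 -0.2201] rotx -0.8847 (alt 2.257 )
```

View pics/t5.png

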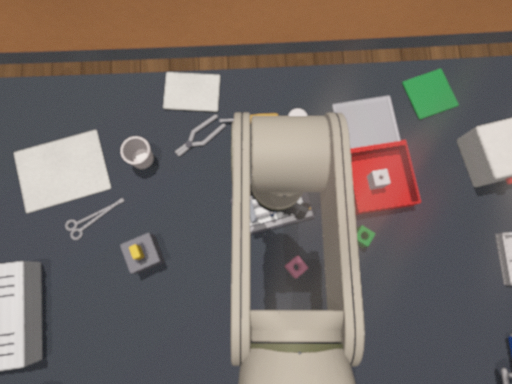

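Sleeve_b stands in the red box at (380,179). On to the stand.

>>> drive_tool(
  deltas=[
    [60, 0.003, 0.024, -0.025, -0.1, 0, 0],
    [60, 0.006, 0.05, -0.052, -0.2, 0, 0],
    [60, 0.01, 0.077, -0.079, -0.3, 0, 0],
    [60, 0.014, 0.104, -0.107, -0.41, 0, 0],
    [60, 0.018, 0.131, -0.135, -0.52, 0, 0],
    [60, 0.022, 0.158, -0.163, -0.63, 0, 0],
    [60, 0.026, 0.184, -0.19, -0.74, 0, 0],
    [60, 0.03, 0.204, -0.21, -0.83, 0, 0],
    [60, 0.03, 0.2136, -0.2201, -0.8847, 0, 0],
    [60, 0.03, 0.2136, -0.2201, -0.8847, 0, 0],
  ],
)

```text
time: 10.75
tool_pos: [469.7, 321.5, 160.6]
tcp_rot: [61.5, 89.9, 81.6]
ft_force: [0.2, -0.5, -0.4]
finger_gap: 65.1
```

```bash
python3 -c "
from tr import *
from bench import snapshot
sent(.03,.2136,-.2201,-.8847);show()
s=snapshot('wrist');cv2.imwrite('pics/w6.png',s['frame'])
f=s['frame'];hsv=cv2.cvtColor(f,cv2.COLOR_BGR2HSV)
m=((abs(hsv[...,0].astype(int)-26)<8)&(hsv[...,1]>120)&(hsv[...,2]>190)).astype(np.uint8)
cs,_=cv2.findContours(m,cv2.RETR_EXTERNAL,cv2.CHAIN_APPROX_NONE);c=max(cs,key=cv2.contourArea)
print(cv2.boundingRect(c)); W=np.array([onz(s,*p[0],115)[:2] for p in c],np.float32);print(cv2.minAreaRect(W)); print(proj(s,(470.8,318.6,115)))
"
```

```text
t 10.75 cmd [470.8 318.6 160. ] jaw 109.8 | meas [469.7 321.5 160.6] jaw 110.2 tilt 0.07 F [ 0.2 -0.5 -0.4] gap 65.1 j6 -81
(237, 201, 24, 33)
((470.9260559082031, 320.1993713378906), (25.932735443115234, 16.84105682373047), 20.79781723022461)
[246.61259266 216.48481424]
```

View pics/w6.png

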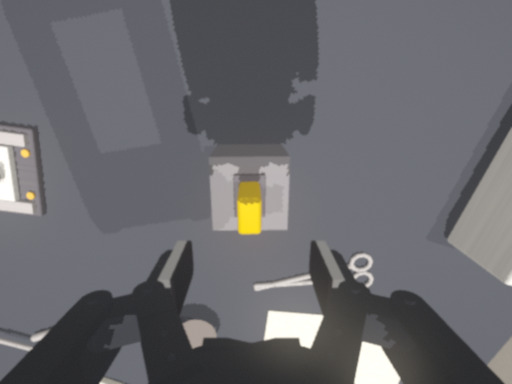

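The handle's top is centred at about (249,218) and aligned with the jaws. I'll descend and grip it.

>>> drive_tool(
  deltas=[
    [60, 0.02, 0, 0, 0, 0, 0],
    [60, 0.045, 0, 0, 0, 0, 0],
    [60, 0.068, 0, 0, 0, 0, 0],
    [60, 0.08, 0, 0, 0, 0, 0],
    [60, 0.084, 0, 0, 0, 0, 0],
    [60, 0.084, 0, 0, 0, 0, 0],
    [255, 0.084, 0, 0, 0, 0, 0],
    [255, 0.084, 0, 0, 0, 0, 0],
    [255, 0.084, 0, 0, 0, 0, 0],
    [255, 0.084, 0, 0, 0, 0, 0],
  ],
  squeeze=50,
)

```text
time: 11.63
tool_pos: [471.7, 319.1, 77.4]
tcp_rot: [10.7, 89.9, 30.5]
ft_force: [0.0, -3.8, 29.9]
finger_gap: 17.6
```

```bash
python3 -c "
from tr import *
sent(.084,0,0,0);show()
"
```

```text
t 11.63 cmd [470.8 318.6  76. ] jaw 109.8 | meas [471.7 319.1  77.4] jaw 109.8 tilt 0.13 F [ 0.  -3.8 29.9] gap 17.6 j6 -81
```

>>> drive_tool(
  deltas=[
    [255, -0.006, 0, 0, 0, 0, 0],
    [255, -0.016, 0, 0, 0, 0, 0],
    [255, -0.03, 0, 0, 0, 0, 0],
    [255, -0.048, 0, 0, 0, 0, 0],
    [255, -0.068, 0, 0, 0, 0, 0],
    [255, -0.086, 0, 0, 0, 0, 0],
    [255, -0.1, 0, 0, 0, 0, 0],
    [255, -0.106, 0, 0, 0, 0, 0],
    [255, -0.106, 0, 0, 0, 0, 0],
    [255, -0.106, 0, 0, 0, 0, 0],
  ],
)

```text
time: 12.47
tool_pos: [470.8, 318.6, 182.1]
tcp_rot: [7.5, 90.0, 27.3]
ft_force: [-0.9, -0.3, -2.2]
finger_gap: 17.7
```

```bash
python3 -c "
from tr import *
from bench import snapshot
import pickle
sent(-.106,0,0,0);show()
for n in ['wrist','scene','top']:
  s=snapshot(n);pickle.dump(s,open('p7%s.pkl'%n,'wb'));f=s['frame']
  if n=='scene': f=cv2.resize(f[60:160,230:330],None,fx=6,fy=6,interpolation=cv2.INTER_CUBIC)
  cv2.imwrite('pics/%s7.png'%n,f); print(n,proj(s,(471,319,111)))
"
```

```text
t 12.47 cmd [470.8 318.6 182. ] jaw 109.8 | meas [470.8 318.6 182.1] jaw 109.8 tilt 0.02 F [-0.9 -0.3 -2.2] gap 17.7 j6 -81
wrist [251.27857552 204.24886776]
scene [278.14159551 106.49721546]
top [134.46596438 251.17128192]
```

View pics/wrist7.png

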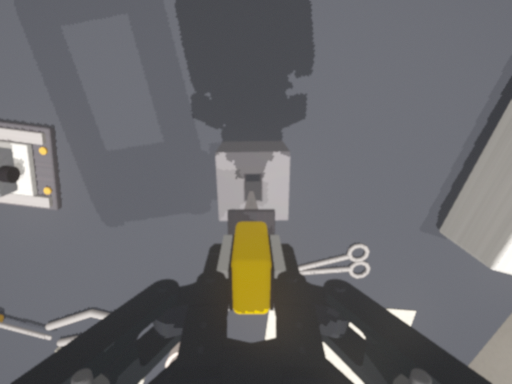

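View pics/scene7.png

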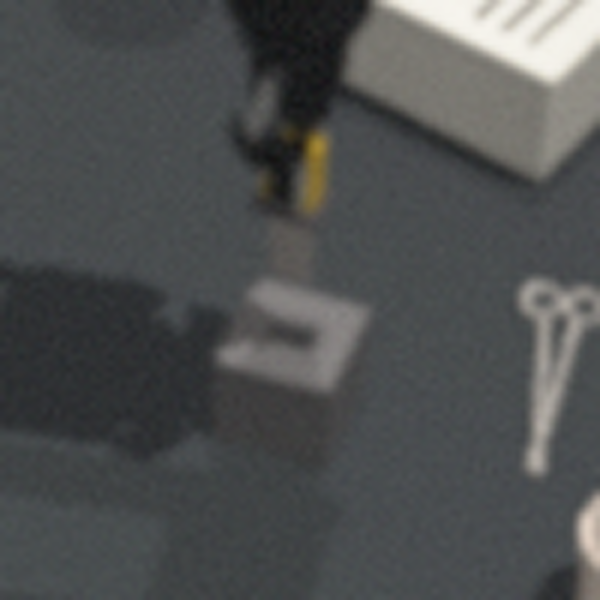

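View pics/top7.png

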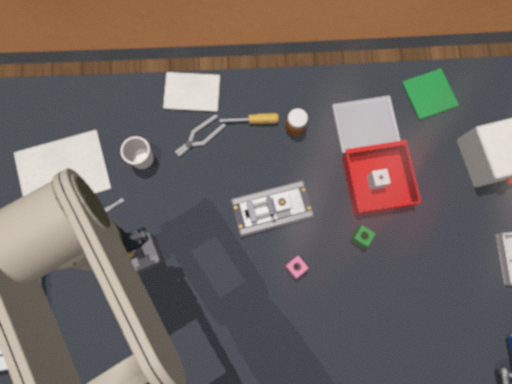

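The blade is clear of the stand and hangs vertical (wrist 252,265). Now I'll measure sleeve_a and the plate precisely in the jig.

```bash
python3 - <<'E'
from tr import *
import pickle
s=pickle.load(open('p7top.pkl','rb'));f=s['frame']
cv2.imwrite('pics/c8.png',cv2.resize(f[180:232,228:318],None,fx=8,fy=8,interpolation=cv2.INTER_CUBIC))
j=np.radians(12.36);ex=np.array([np.cos(j),np.sin(j)]);ey=np.array([-np.sin(j),np.cos(j)])
pin=np.array([572.3,-11.4])
# straightened jig views at z=70 and 68, 0.25 mm/px: x right = jig y (-30..60), rows = jig x
def rect(z):
    ys=np.arange(-40,70,.2);xs=np.arange(-60,60,.2)
    mx=np.zeros((len(xs),len(ys)),np.float32);my=mx.copy()
    for a,x in enumerate(xs[::5]):
        for b,y in enumerate(ys[::5]):
            q=proj(s,[*(pin+x*ex+y*ey),z]);mx[a*5,b*5],my[a*5,b*5]=q
    mx=cv2.resize(mx[::5,::5],(len(ys),len(xs)));my=cv2.resize(my[::5,::5],(len(ys),len(xs)))
    return cv2.remap(f,mx,my,cv2.INTER_CUBIC)
r=rect(70);cv2.imwrite('pics/r70.png',r)
E
```

```text
(no output)
```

View pics/r70.png

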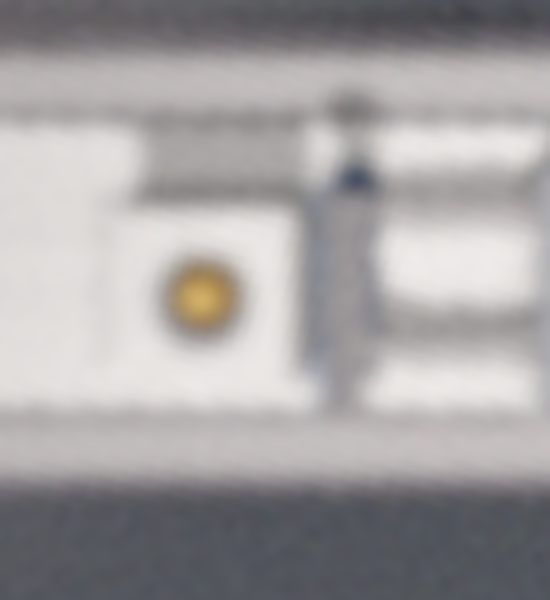

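```bash
python3 -c "
from tr import *
to(567.6,10.1,165,102.36)"
```

```text
from cmd: shift m [ 0.017  -0.323  -0.0134] rotx 0.1299 (alt -3.012 )
```

>>> drive_tool(
  deltas=[
    [255, 0, -0.015, 0, 0.01, 0, 0],
    [255, 0, -0.045, -0.002, 0.03, 0, 0],
    [255, 0, -0.085, -0.004, 0.05, 0, 0],
    [255, 0, -0.125, -0.005, 0.07, 0, 0],
    [255, 0, -0.165, -0.007, 0.09, 0, 0],
    [255, 0, -0.205, -0.0085, 0.11, 0, 0],
    [255, 0, -0.245, -0.01, 0.125, 0, 0],
    [255, 0.003, -0.28, -0.0116, 0.1299, 0, 0],
    [255, 0.008, -0.308, -0.0128, 0.1299, 0, 0],
    [255, 0.013, -0.323, -0.0134, 0.1299, 0, 0],
  ],
)

```text
time: 13.45
tool_pos: [567.8, 6.7, 167.9]
tcp_rot: [-151.6, 89.9, -139.3]
ft_force: [-0.3, 0.6, -1.8]
finger_gap: 17.4
```

>>> drive_tool(
  deltas=[
    [255, 0.002, 0, 0, 0, 0, 0],
    [255, 0.004, 0, 0, 0, 0, 0],
    [255, 0.004, 0, 0, 0, 0, 0],
    [255, 0.004, 0, 0, 0, 0, 0],
    [255, 0.004, 0, 0, 0, 0, 0],
    [255, 0.004, 0, 0, 0, 0, 0],
    [255, 0.004, 0, 0, 0, 0, 0],
    [255, 0.004, 0, 0, 0, 0, 0],
    [255, 0.004, 0, 0, 0, 0, 0],
    [255, 0.004, 0, 0, 0, 0, 0],
  ],
)

```text
time: 14.28
tool_pos: [567.6, 10.2, 165.1]
tcp_rot: [-9.0, 90.0, 3.4]
ft_force: [0.2, 0.5, -1.3]
finger_gap: 17.4
```

```bash
python3 -c "
from tr import *
from bench import snapshot
import pickle
sent(.013,-.323,-.0134,.1299);sent(.004,0,0,0);show()
s=snapshot('wrist');pickle.dump(s,open('p9.pkl','wb'));f=s['frame'];cv2.imwrite('pics/w9.png',f)
cv2.imwrite('pics/w9c.png',cv2.resize(f[150:290,160:350],None,fx=4,fy=4,interpolation=cv2.INTER_CUBIC))
for q in [(567.6,10.1,96),(572.3,-11.4,70)]: print(proj(s,q))
"
```

```text
t 14.28 cmd [567.6  10.1 165. ] jaw 102.4 | meas [567.6  10.2 165.1] jaw 102.4 tilt 0.01 F [ 0.2  0.5 -1.3] gap 17.4 j6 -107
[250.8197738  204.66034991]
[226.52740124 194.07832196]
```

View pics/w9.png

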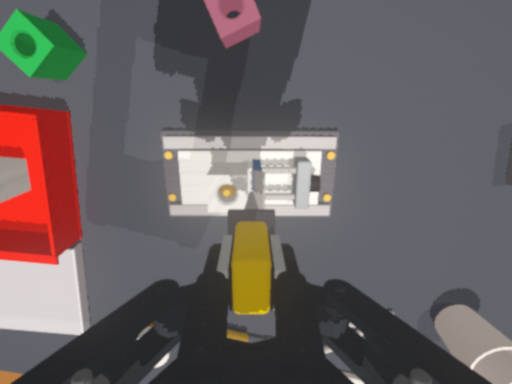

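View pics/w9c.png

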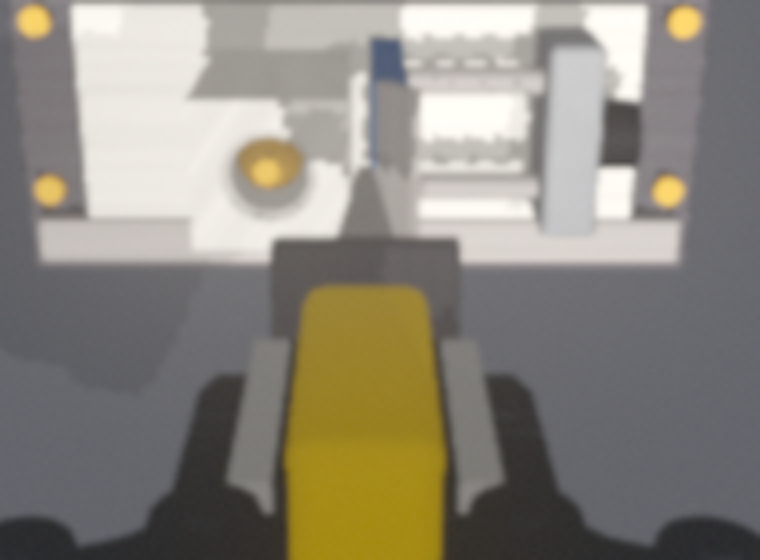

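```bash
python3 - <<'E'
from tr import *
import pickle
s=pickle.load(open('p9.pkl','rb'));f=s['frame']
j=np.radians(12.36);ex=np.array([np.cos(j),np.sin(j)]);ey=np.array([-np.sin(j),np.cos(j)]);pin=np.array([572.3,-11.4])
P=lambda x,y,z:np.round(4*(proj(s,[*(pin+x*ex+y*ey),z])-[160,150])+1.5,0)
for y in (18,19): print("sleeve far corner",y,P(18,y,70),"near",P(-18,y,70), P(0,y,70))
for y in (23,24.3,25.5): print("plate",y,"edge",P(22,y,68),P(0,y,68),"low",P(22,y,22))
print("tip z95",P(0,22,95))
cv2.imwrite('pics/w9d.png',cv2.resize(f[155:212,225:285],None,fx=12,fy=12,interpolation=cv2.INTER_CUBIC))
E
```

```text
sleeve far corner 18 [348. 251.] near [347. 101.] [347. 178.]
sleeve far corner 19 [352. 251.] near [351. 101.] [352. 178.]
plate 23 edge [369. 264.] [369. 175.] low [369. 196.]
plate 24.3 edge [375. 264.] [375. 175.] low [373. 196.]
plate 25.5 edge [380. 264.] [380. 175.] low [378. 196.]
tip z95 [365. 218.]
```

View pics/w9d.png

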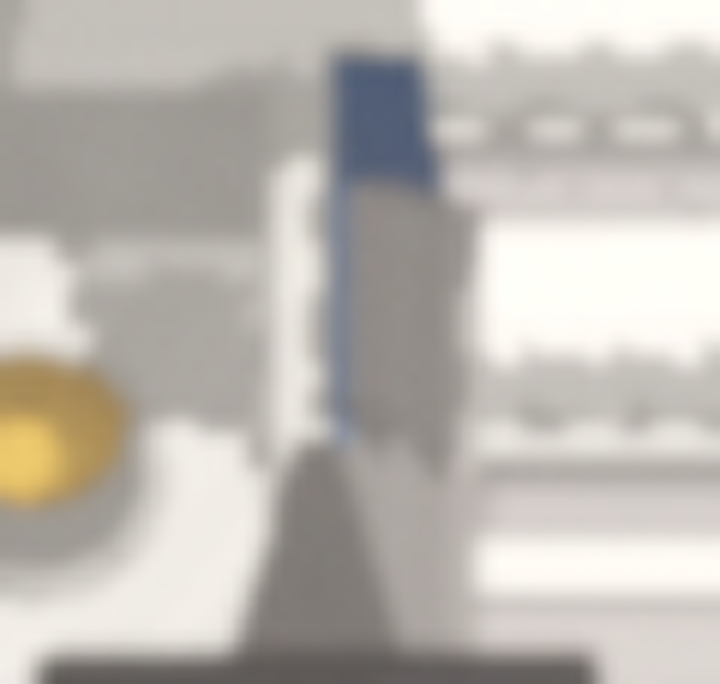

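The wrist crop shows the blade tip at u≈251, the sleeve edge at 247 and the plate face at 252. The gap is therefore about 18.5 to 23.1 mm from the pin axis, and the tip is at 22. I'll shift −0.9 mm and lower to the mouth.

>>> drive_tool(
  deltas=[
    [255, 0.0, -0.0009, 0, 0, 0, 0],
    [255, 0.005, -0.0009, 0, 0, 0, 0],
    [255, 0.01, -0.0009, 0, 0, 0, 0],
    [255, 0.014, -0.0009, 0, 0, 0, 0],
    [255, 0.018, -0.0009, 0, 0, 0, 0],
    [255, 0.022, -0.0009, 0, 0, 0, 0],
    [255, 0.025, -0.0009, 0, 0, 0, 0],
    [255, 0.028, -0.0009, 0, 0, 0, 0],
    [255, 0.03, -0.0009, 0, 0, 0, 0],
    [255, 0.03, -0.0009, 0, 0, 0, 0],
  ],
)

```text
time: 15.17
tool_pos: [567.5, 9.3, 134.4]
tcp_rot: [162.2, 90.0, 174.6]
ft_force: [-0.2, 0.0, -1.5]
finger_gap: 17.8
```

```bash
python3 -c "
from tr import *
from bench import snapshot
import pickle
sent(.03,-.0009,0,0);show()
s=snapshot('wrist');pickle.dump(s,open('p10.pkl','wb'));f=s['frame']
cv2.imwrite('pics/w10.png',cv2.resize(f[140:260,180:330],None,fx=5,fy=5,interpolation=cv2.INTER_CUBIC))
"
```

```text
t 15.17 cmd [567.8   9.2 135. ] jaw 102.4 | meas [567.5   9.3 134.4] jaw 102.4 tilt 0.05 F [-0.2  0.  -1.5] gap 17.8 j6 -107
```

View pics/w10.png

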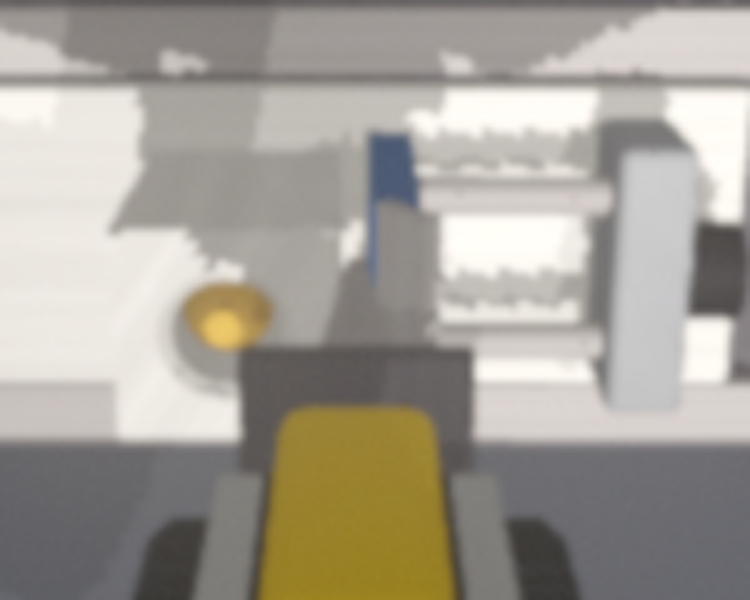

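The tip is entering between the sleeve and the blue edge, with no force so far. Continuing slowly.

>>> drive_tool(
  deltas=[
    [255, 0.001, 0, 0, 0, 0, 0],
    [255, 0.002, 0, 0, 0, 0, 0],
    [255, 0.003, 0, 0, 0, 0, 0],
    [255, 0.004, 0, 0, 0, 0, 0],
    [255, 0.005, 0, 0, 0, 0, 0],
    [255, 0.006, 0, 0, 0, 0, 0],
    [255, 0.007, 0, 0, 0, 0, 0],
    [255, 0.008, 0, 0, 0, 0, 0],
    [255, 0.008, 0, 0, 0, 0, 0],
    [255, 0.008, 0, 0, 0, 0, 0],
  ],
)

```text
time: 16.05
tool_pos: [567.8, 9.2, 126.9]
tcp_rot: [158.3, 90.0, 170.7]
ft_force: [0.1, 0.6, -1.6]
finger_gap: 17.9
```

>>> drive_tool(
  deltas=[
    [255, 0.001, 0, 0, 0, 0, 0],
    [255, 0.002, 0, 0, 0, 0, 0],
    [255, 0.003, 0, 0, 0, 0, 0],
    [255, 0.004, 0, 0, 0, 0, 0],
    [255, 0.005, 0, 0, 0, 0, 0],
    [255, 0.005, 0, 0, 0, 0, 0],
    [255, 0.005, 0, 0, 0, 0, 0],
    [255, 0.005, 0, 0, 0, 0, 0],
    [255, 0.005, 0, 0, 0, 0, 0],
    [255, 0.005, 0, 0, 0, 0, 0],
  ],
)

```text
time: 16.88
tool_pos: [567.8, 9.3, 121.9]
tcp_rot: [155.5, 90.0, 167.8]
ft_force: [0.3, -0.3, -1.5]
finger_gap: 17.6
```

```bash
python3 -c "
from tr import *
sent(.013,0,0,0);show()
"
```

```text
t 16.88 cmd [567.8   9.2 122. ] jaw 102.4 | meas [567.8   9.3 121.9] jaw 102.4 tilt 0.00 F [ 0.3 -0.3 -1.5] gap 17.6 j6 -107
```

>>> drive_tool(
  deltas=[
    [255, 0.001, 0, 0, 0, 0, 0],
    [255, 0.002, 0, 0, 0, 0, 0],
    [255, 0.003, 0, 0, 0, 0, 0],
    [255, 0.004, 0, 0, 0, 0, 0],
    [255, 0.004, 0, 0, 0, 0, 0],
    [255, 0.004, 0, 0, 0, 0, 0],
    [255, 0.004, 0, 0, 0, 0, 0],
    [255, 0.004, 0, 0, 0, 0, 0],
    [255, 0.004, 0, 0, 0, 0, 0],
    [255, 0.004, 0, 0, 0, 0, 0],
  ],
)

```text
time: 17.72
tool_pos: [567.7, 9.2, 117.9]
tcp_rot: [172.0, 90.0, -175.7]
ft_force: [0.3, 0.3, -1.5]
finger_gap: 17.3
```

```bash
python3 -c "
from tr import *
from bench import snapshot
import pickle
sent(.004,0,0,0);show()
s=snapshot('wrist');pickle.dump(s,open('p11.pkl','wb'));f=s['frame'];show()
cv2.imwrite('pics/w11.png',cv2.resize(f[140:260,180:330],None,fx=5,fy=5,interpolation=cv2.INTER_CUBIC))
"
```

```text
t 17.72 cmd [567.8   9.2 118. ] jaw 102.4 | meas [567.7   9.2 117.9] jaw 102.4 tilt 0.01 F [ 0.3  0.3 -1.5] gap 17.3 j6 -107
t 17.77 cmd [567.8   9.2 118. ] jaw 102.4 | meas [567.7   9.2 117.9] jaw 102.4 tilt 0.01 F [ 0.4  1.  -1.2] gap 17.4 j6 -107
```

View pics/w11.png

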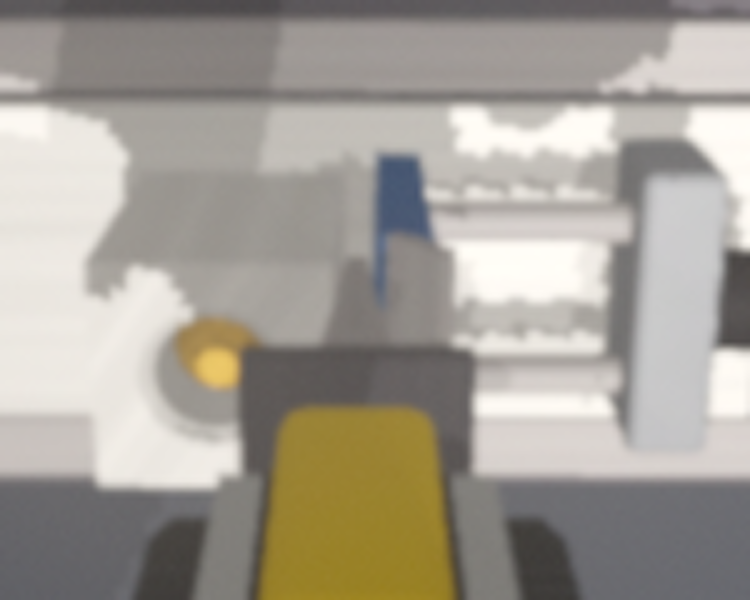

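```bash
cat > pl.py <<'E'
from tr import *
import pickle
j=np.radians(12.36);ex=np.array([np.cos(j),np.sin(j)]);ey=np.array([-np.sin(j),np.cos(j)]);pin=np.array([572.3,-11.4])
def jy(s,u,v,z): 
    d=onz(s,u,v,z)[:2]-pin; return round(float(d@ey),2),round(float(d@ex),1)
def subedge(row,a,b,sign):
    g=np.gradient(row[a:b].astype(float))*sign; i=int(np.argmax(g)); 
    if 0<i<len(g)-1:
        d=(g[i-1]-g[i+1])/(2*(g[i-1]-2*g[i]+g[i+1])+1e-9)
    else: d=0
    return a+i+d
def meas(fn,zb=62):
    s=pickle.load(open(fn,'rb')) if isinstance(fn,str) else fn
    f=s['frame'];g=f[...,2]  # red channel: blue plate dark
    hsv=cv2.cvtColor(f,cv2.COLOR_BGR2HSV); bl=((abs(hsv[...,0].astype(int)-110)<12)&(hsv[...,1]>90)).astype(np.uint8)
    bl[:, :200]=0; bl[:,320:]=0; bl[260:]=0;bl[:130]=0
    ys,xs=np.nonzero(bl); v0=ys.min()
    print("blue rows",v0,ys.max(),"n",len(ys))
    return s,bl,v0
if __name__=="__main__":
    for fn in ("p9.pkl","p10.pkl","p11.pkl"):
        s,bl,v0=meas(fn); r=s['frame'][...,2]
        # plate left edge, several rows
        e=[]
        for v in range(v0+2,v0+12):
            xs=np.nonzero(bl[v])[0]; 
            if len(xs): e.append(subedge(r[v],xs[0]-4,xs[0]+5,-1))
        ue=np.median(e)
        # pin tip yellow bright
        hsv=cv2.cvtColor(s['frame'],cv2.COLOR_BGR2HSV)
        m=((abs(hsv[...,0].astype(int)-22)<8)&(hsv[...,1]>90)&(hsv[...,2]>205)).astype(np.uint8);m[:, :210]=0;m[:,240:]=0;m[:170]=0;m[232:]=0
        q=np.argwhere(m); c=q.mean(0)[::-1]
        print(fn,"plate edge u %.2f"%ue,"pin tip",c.round(1),"pin jy",jy(s,*c,66),"plate jy @68",jy(s,ue,v0+7,60),"n",len(q))
E
python3 pl.py
```

```text
Traceback (most recent call last):
  File "pl.py", line 22, in <module>
    s,bl,v0=meas(fn); r=s['frame'][...,2]
            ~~~~^^^^
  File "pl.py", line 17, in meas
    ys,xs=np.nonzero(bl); v0=ys.min()
                             ~~~~~~^^
ValueError: zero-size array to reduction operation minimum which has no identity
```

```bash
sed -i 's/hsv\[...,1\]>90)).astype(np.uint8)$/hsv[...,1]>60)).astype(np.uint8)/' pl.py; python3 - <<'E'
import pickle,cv2
s=pickle.load(open('p11.pkl','rb'));f=s['frame'];h=cv2.cvtColor(f,cv2.COLOR_BGR2HSV);print(h[180,250:272].tolist())
E
python3 pl.py
```

```text
[[17, 14, 166], [15, 15, 168], [18, 15, 166], [15, 13, 162], [120, 4, 143], [109, 45, 126], [109, 84, 116], [109, 89, 114], [109, 93, 115], [109, 93, 113], [109, 91, 115], [109, 94, 114], [109, 92, 114], [108, 89, 114], [111, 56, 124], [116, 12, 149], [15, 9, 175], [18, 14, 186], [16, 15, 188], [16, 15, 187], [16, 15, 183], [16, 16, 180]]
blue rows 161 168 n 47
p9.pkl plate edge u 252.28 pin tip [226.2 192.6] pin jy (-0.61, -0.1) plate jy @68 (23.3, -21.8) n 35
blue rows 168 179 n 83
p10.pkl plate edge u 253.31 pin tip [224.  205.5] pin jy (-0.73, 0.1) plate jy @68 (23.12, -24.0) n 38
blue rows 172 189 n 121
p11.pkl plate edge u 254.72 pin tip [223. 213.] pin jy (-0.05, -0.1) plate jy @68 (23.96, -25.2) n 43
```

>>> drive_tool(
  deltas=[
    [255, 0.001, 0, 0, 0, 0, 0],
    [255, 0.002, 0, 0, 0, 0, 0],
    [255, 0.003, 0, 0, 0, 0, 0],
    [255, 0.004, 0, 0, 0, 0, 0],
    [255, 0.005, 0, 0, 0, 0, 0],
    [255, 0.005, 0, 0, 0, 0, 0],
    [255, 0.005, 0, 0, 0, 0, 0],
    [255, 0.005, 0, 0, 0, 0, 0],
    [255, 0.005, 0, 0, 0, 0, 0],
    [255, 0.005, 0, 0, 0, 0, 0],
  ],
)

```text
time: 18.6
tool_pos: [567.7, 9.2, 112.9]
tcp_rot: [167.3, 90.0, 179.6]
ft_force: [1.0, -1.0, -2.4]
finger_gap: 17.3
```

```bash
sed -i 's/("p9.pkl","p10.pkl","p11.pkl")/__import__("sys").argv[1:]/' pl.py; python3 -c "
from tr import *
from bench import snapshot
import pickle
sent(.005,0,0,0);show()
s=snapshot('wrist');pickle.dump(s,open('p12.pkl','wb'));show()
"; python3 pl.py p12.pkl
```

```text
t 18.60 cmd [567.8   9.2 113. ] jaw 102.4 | meas [567.7   9.2 112.9] jaw 102.4 tilt 0.01 F [ 1.  -1.  -2.4] gap 17.3 j6 -107
t 18.65 cmd [567.8   9.2 113. ] jaw 102.4 | meas [567.7   9.2 112.9] jaw 102.4 tilt 0.01 F [-0.2  0.4 -2.5] gap 17.4 j6 -107
blue rows 173 198 n 133
p12.pkl plate edge u 255.34 pin tip [222.9 215.9] pin jy (0.33, 0.1) plate jy @68 (24.35, -25.9) n 46
```

>>> drive_tool(
  deltas=[
    [255, 0.001, 0, 0, 0, 0, 0],
    [255, 0.002, 0, 0, 0, 0, 0],
    [255, 0.003, 0, 0, 0, 0, 0],
    [255, 0.004, 0, 0, 0, 0, 0],
    [255, 0.004, 0, 0, 0, 0, 0],
    [255, 0.004, 0, 0, 0, 0, 0],
    [255, 0.004, 0, 0, 0, 0, 0],
    [255, 0.004, 0, 0, 0, 0, 0],
    [255, 0.004, 0, 0, 0, 0, 0],
    [255, 0.004, 0, 0, 0, 0, 0],
  ],
)

```text
time: 19.48
tool_pos: [567.7, 9.2, 108.9]
tcp_rot: [172.7, 90.0, -174.9]
ft_force: [-0.0, -0.0, -1.8]
finger_gap: 17.1
```

```bash
python3 -c "
from tr import *
from bench import snapshot
import pickle
sent(.004,0,0,0);show()
s=snapshot('wrist');pickle.dump(s,open('p13.pkl','wb'));f=s['frame'];show()
cv2.imwrite('pics/w13.png',cv2.resize(f[140:260,180:330],None,fx=5,fy=5,interpolation=cv2.INTER_CUBIC))
s=snapshot('scene');cv2.imwrite('pics/s13.png',cv2.resize(s['frame'][150:230,195:275],None,fx=8,fy=8,interpolation=cv2.INTER_CUBIC))
"; python3 pl.py p13.pkl
```

```text
t 19.48 cmd [567.8   9.2 109. ] jaw 102.4 | meas [567.7   9.2 108.9] jaw 102.4 tilt 0.01 F [-0.  -0.  -1.8] gap 17.1 j6 -107
t 19.53 cmd [567.8   9.2 109. ] jaw 102.4 | meas [567.8   9.3 108.9] jaw 102.4 tilt 0.01 F [ 0.1  0.1 -2.4] gap 17.4 j6 -107
blue rows 175 200 n 147
p13.pkl plate edge u 255.96 pin tip [222.6 217.9] pin jy (0.54, -0.1) plate jy @68 (24.75, -25.6) n 50
```

View pics/w13.png

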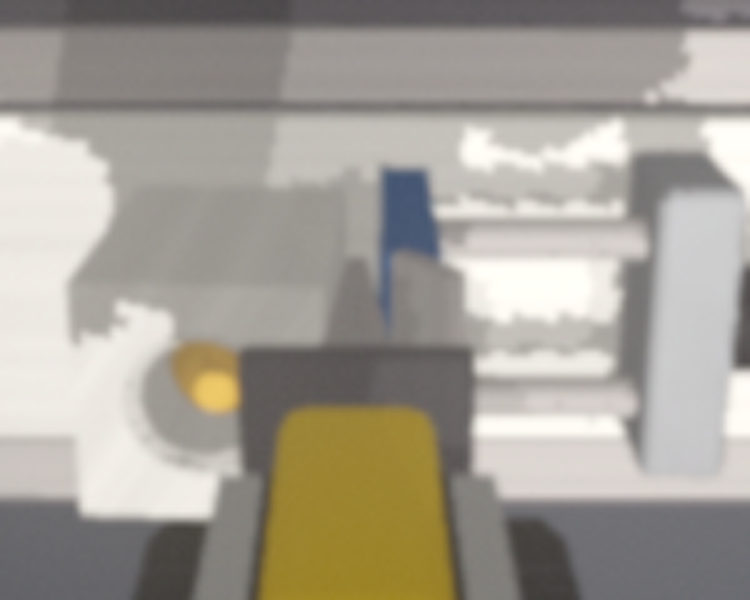

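View pics/s13.png

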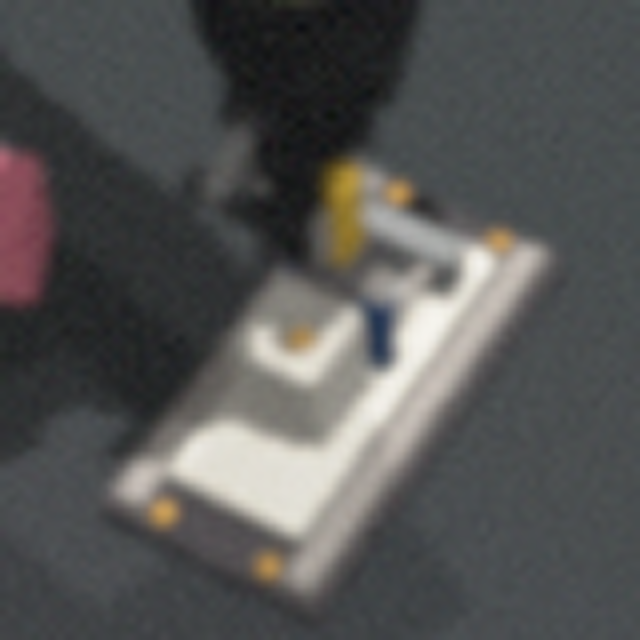

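```bash
cat > pl2.py <<'E'
from pl import *
import sys
for fn in sys.argv[1:]:
    s,bl,v0=meas(fn); f=s['frame']; r=f[...,2]
    e=[subedge(r[v],np.nonzero(bl[v])[0][0]-4,np.nonzero(bl[v])[0][0]+5,-1) for v in range(v0+2,v0+8)]
    up=np.median(e)
    # block left bright edge (dark left side face -> bluish grey top), rows near v0+25..
    b=[];vs=range(v0+14,v0+26)
    for v in vs: b.append(subedge(cv2.GaussianBlur(f,(3,3),0)[v,:,0],298,318,1))
    ub=np.median(b); vb=np.mean(vs)
    out=[jy(s,ub,vb,z)[0] for z in (50,60)]; pl=[jy(s,up,v0+5,z)[0] for z in (30,50,60)]
    print(fn,"up %.2f ub %.2f"%(up,ub),"block",out,"plate",pl,"diff60 %.2f diff50 %.2f"%(out[1]-pl[2],out[0]-pl[1]))
E
python3 pl2.py p10.pkl p11.pkl p12.pkl p13.pkl
```

```text
blue rows 168 179 n 83
p10.pkl up 253.32 ub 302.97 block [65.83, 63.87] plate [23.39, 23.21, 23.13] diff60 40.74 diff50 42.62
blue rows 172 189 n 121
p11.pkl up 254.93 ub 307.71 block [66.5, 64.36] plate [24.55, 24.26, 24.11] diff60 40.25 diff50 42.24
blue rows 173 198 n 133
p12.pkl up 255.34 ub 309.54 block [66.91, 64.69] plate [24.83, 24.51, 24.35] diff60 40.34 diff50 42.40
blue rows 175 200 n 147
p13.pkl up 255.96 ub 310.63 block [66.98, 64.71] plate [25.3, 24.93, 24.74] diff60 39.97 diff50 42.05
```

Plate against the rear block and pin suggests about 0.4 mm pressed so far. Going on.

>>> drive_tool(
  deltas=[
    [255, 0.001, 0, 0, 0, 0, 0],
    [255, 0.002, 0, 0, 0, 0, 0],
    [255, 0.003, 0, 0, 0, 0, 0],
    [255, 0.004, 0, 0, 0, 0, 0],
    [255, 0.004, 0, 0, 0, 0, 0],
    [255, 0.004, 0, 0, 0, 0, 0],
    [255, 0.004, 0, 0, 0, 0, 0],
    [255, 0.004, 0, 0, 0, 0, 0],
    [255, 0.004, 0, 0, 0, 0, 0],
    [255, 0.004, 0, 0, 0, 0, 0],
  ],
)

```text
time: 20.42
tool_pos: [567.9, 9.3, 105.0]
tcp_rot: [2.2, 90.0, 14.6]
ft_force: [1.0, 0.8, 0.2]
finger_gap: 17.4
```

```bash
python3 -c "
from tr import *
from bench import snapshot
import pickle
sent(.004,0,0,0);show()
s=snapshot('wrist');pickle.dump(s,open('p14.pkl','wb'));show()
s=snapshot('wrist');show()
"; python3 pl.py p14.pkl;python3 pl2.py p14.pkl
```

```text
t 20.42 cmd [567.8   9.2 105. ] jaw 102.4 | meas [567.9   9.3 105. ] jaw 102.4 tilt 0.01 F [1.  0.8 0.2] gap 17.4 j6 -107
t 20.47 cmd [567.8   9.2 105. ] jaw 102.4 | meas [567.9   9.3 105. ] jaw 102.4 tilt 0.01 F [ 0.8  0.4 -0.6] gap 17.8 j6 -107
t 20.52 cmd [567.8   9.2 105. ] jaw 102.4 | meas [567.9   9.3 105. ] jaw 102.4 tilt 0.01 F [ 1.8  0.8 -0.6] gap 17.5 j6 -107
blue rows 176 202 n 174
p14.pkl plate edge u 256.24 pin tip [221.8 220. ] pin jy (0.26, -0.0) plate jy @68 (24.85, -25.8) n 48
blue rows 176 202 n 174
p14.pkl up 256.24 ub 311.44 block [66.74, 64.44] plate [25.43, 25.04, 24.84] diff60 39.60 diff50 41.70
```

>>> drive_tool(
  deltas=[
    [255, 0.001, 0, 0, 0, 0, 0],
    [255, 0.002, 0, 0, 0, 0, 0],
    [255, 0.003, 0, 0, 0, 0, 0],
    [255, 0.004, 0, 0, 0, 0, 0],
    [255, 0.004, 0, 0, 0, 0, 0],
    [255, 0.004, 0, 0, 0, 0, 0],
    [255, 0.004, 0, 0, 0, 0, 0],
    [255, 0.004, 0, 0, 0, 0, 0],
    [255, 0.004, 0, 0, 0, 0, 0],
    [255, 0.004, 0, 0, 0, 0, 0],
  ],
)

```text
time: 21.35
tool_pos: [567.8, 9.3, 101.0]
tcp_rot: [54.5, 90.0, 66.9]
ft_force: [0.0, -0.5, 0.6]
finger_gap: 17.9
```

```bash
python3 -c "
from tr import *
from bench import snapshot
import pickle
sent(.004,0,0,0);show()
s=snapshot('wrist');pickle.dump(s,open('p15.pkl','wb'));show()
s=snapshot('scene');show();f=s['frame']
cv2.imwrite('pics/s15.png',cv2.resize(f[150:230,195:275],None,fx=8,fy=8,interpolation=cv2.INTER_CUBIC))
"; python3 pl.py p15.pkl;python3 pl2.py p15.pkl
```

```text
t 21.35 cmd [567.8   9.2 101. ] jaw 102.4 | meas [567.8   9.3 101. ] jaw 102.4 tilt 0.00 F [ 0.  -0.5  0.6] gap 17.9 j6 -107
t 21.40 cmd [567.8   9.2 101. ] jaw 102.4 | meas [567.8   9.3 101. ] jaw 102.4 tilt 0.00 F [ 1.2 -0.3  0.2] gap 17.4 j6 -107
t 21.45 cmd [567.8   9.2 101. ] jaw 102.4 | meas [567.8   9.2 101. ] jaw 102.4 tilt 0.00 F [ 1.  -0.3  0.2] gap 17.2 j6 -107
blue rows 177 205 n 175
p15.pkl plate edge u 256.66 pin tip [220.9 222.5] pin jy (0.08, -0.1) plate jy @68 (25.08, -26.5) n 56
blue rows 177 205 n 175
p15.pkl up 256.64 ub 312.18 block [66.42, 64.09] plate [25.69, 25.27, 25.06] diff60 39.03 diff50 41.15
```

>>> drive_tool(
  deltas=[
    [255, 0.001, 0, 0, 0, 0, 0],
    [255, 0.002, 0, 0, 0, 0, 0],
    [255, 0.003, 0, 0, 0, 0, 0],
    [255, 0.004, 0, 0, 0, 0, 0],
    [255, 0.004, 0, 0, 0, 0, 0],
    [255, 0.004, 0, 0, 0, 0, 0],
    [255, 0.004, 0, 0, 0, 0, 0],
    [255, 0.004, 0, 0, 0, 0, 0],
    [255, 0.004, 0, 0, 0, 0, 0],
    [255, 0.004, 0, 0, 0, 0, 0],
  ],
)

```text
time: 22.28
tool_pos: [567.9, 9.3, 97.0]
tcp_rot: [4.6, 90.0, 16.9]
ft_force: [0.8, 0.9, 3.7]
finger_gap: 17.6
```

```bash
python3 -c "
from tr import *
from bench import snapshot
import pickle
sent(.004,0,0,0);show()
s=snapshot('wrist');pickle.dump(s,open('p16.pkl','wb'));show();f=s['frame']
cv2.imwrite('pics/w16.png',cv2.resize(f[140:260,180:330],None,fx=5,fy=5,interpolation=cv2.INTER_CUBIC))
s=snapshot('scene');show();f=s['frame']
cv2.imwrite('pics/s16.png',cv2.resize(f[150:230,195:275],None,fx=8,fy=8,interpolation=cv2.INTER_CUBIC))
cv2.imwrite('pics/t16.png',snapshot('top')['frame'])
"; python3 pl.py p16.pkl;python3 pl2.py p16.pkl
```

```text
t 22.28 cmd [567.8   9.2  97. ] jaw 102.4 | meas [567.9   9.3  97. ] jaw 102.4 tilt 0.01 F [0.8 0.9 3.7] gap 17.6 j6 -107
t 22.33 cmd [567.8   9.2  97. ] jaw 102.4 | meas [567.9   9.3  97. ] jaw 102.4 tilt 0.01 F [ 1.8 -0.2  3.6] gap 17.2 j6 -107
t 22.38 cmd [567.8   9.2  97. ] jaw 102.4 | meas [567.9   9.3  97. ] jaw 102.4 tilt 0.01 F [ 0.8 -1.   3.1] gap 17.7 j6 -107
blue rows 178 206 n 201
p16.pkl plate edge u 257.22 pin tip [219.9 225. ] pin jy (-0.2, 0.0) plate jy @68 (25.37, -26.9) n 54
blue rows 178 206 n 201
p16.pkl up 257.22 ub 312.99 block [66.13, 63.77] plate [26.05, 25.59, 25.36] diff60 38.41 diff50 40.54
```

View pics/w16.png

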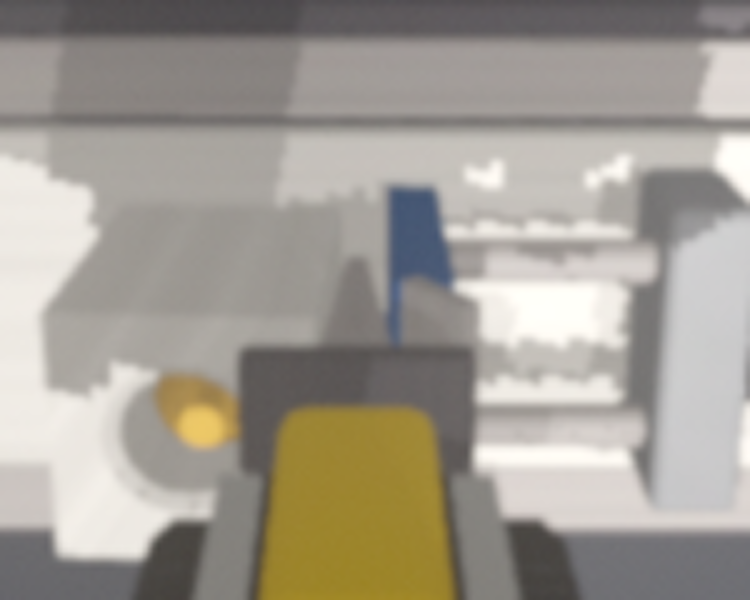

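View pics/s16.png

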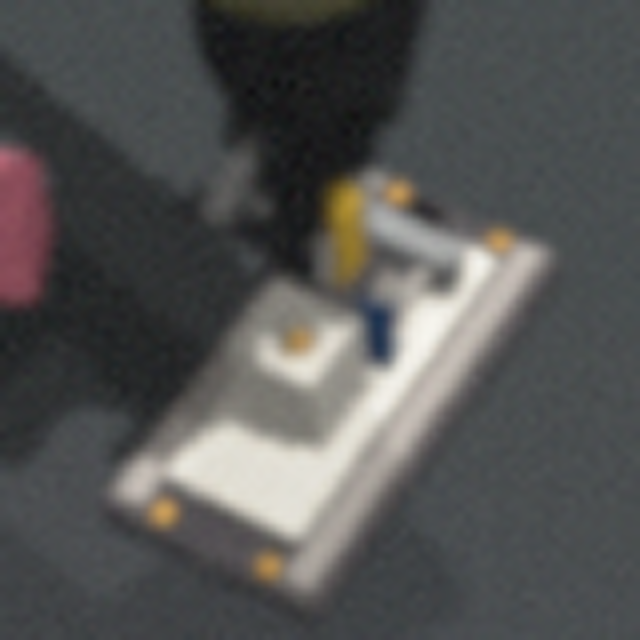

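View pics/t16.png

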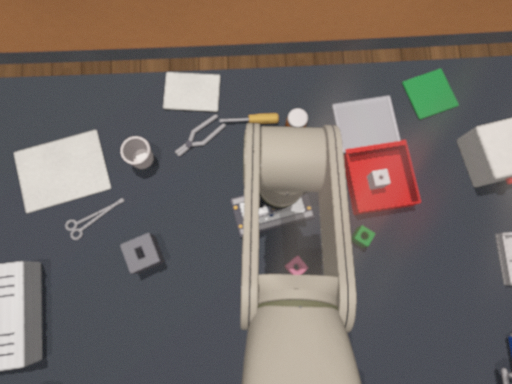

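The plate-to-pin measure gives 1.7 mm pressed and the plate-to-block measure about 1.9 mm. Vertical drag is about 5 N and the tip is about 7–8 mm above the carriage. Everything else is in place, so I'm handing in.

```bash
python3 -c "
from bench import hand_in
print(hand_in())"
```

```text
the job is handed in; nothing more can be done
None
```

I finished the job in about 22 s of the 61 s allowed and handed it in. No verdict is reported.

- **Sleeves:** sleeve_a (18 mm bore) went down over the pin with almost no force. It is seated with a flat side facing the blue plate. sleeve_b (10 mm bore) stands upright in the red box.
- **Blade:** it is upright in the gap, tip down, and the gripper is still holding it. I lowered it in small steps until the drag was about 5 N vertical. The tip should be 7 to 8 mm clear of the bottom; I calculated that from the grip height, since the tip was hidden from view.
- **Plate press:** two image measures gave about 1.7 mm (plate against pin) and about 1.9 mm (plate against the rear block, though its rest value wandered by about 0.5 mm). The rise in force roughly fits about 2 mm, assuming a friction of about 0.5. These readings are only good to about 0.5 mm, so the exact figure is uncertain, but they sit well inside the snug range of 0.7 to 4.5 mm.
- **Leave-alone items:** the last top view shows the pliers, scissors, cup, jar, and the green and pink look-alikes where they started; the probe wasn't checked on its own.
- **Grip force:** closing on the blade handle in its stand pushed up on the wrist with about 30 N for a moment, well under the 120 N wrist limit.

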